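# Latch a sprung sample plate with a hand tamper

### The arm

A 6-joint arm with a two-finger parallel gripper is mounted at the origin on a cart in front of the work surface, level with it; the furniture and walls round the work are solid. World frame = base frame: x ahead of the robot, y to its left, z up, the work surface at z = 0. Lengths are in m, angles in degrees, forces in N, time in s.
With the tool pointing down it reaches from about 0.375 to 0.825 m from the base axis. Payload 5.5 kg.
Tool frame: the origin (TCP) lies at the very end of the fingers, on their centre line; the grasp point (between the pads) lies 19 mm behind it; z points along the fingers, y is the direction in which the jaws open and shut (so a half turn about z gives the same grasp; the last joint's range is limited). The gripper opens to 85 mm and grips with 20 to 120 N. Pads are 22 mm wide; open, the fingers measure 114 mm over their backs; the gripper's body (76 mm by 85 mm) begins 54 mm behind the grasp point. The pads swing forward as they close: fully open they stand 13 mm farther back than shut.
Start: joints at [76.318, 17.962, -2.699, 69.339, 0, 90], TCP at [0.142, 0.583, 0.231] pointing down, gripper open.
Joint ranges: [-152.73, 152.73], [-39.44, 99.34], [-58.76, 71.6], [-118.89, 123.64], [-81.53, 83.1], [-180, 180]. Speed limits (degrees/s): [136.94, 136.94, 172.46, 180, 180, 180].

### API

Orientations are given as a 3x3 rotation matrix whose columns are the frame's x, y, z axes.
In Python, from plant import state, capture, sign_off gives the robot as it stands.
- The arm moves only by the tool servo_tool, never from a script. Its arguments are lists of equal length, an entry for each row: "hand": the finger opening in m, from 0 to 0.0854; "slide": the shift along the tool's x, y, z in m, a list of three; "angular": the turn, a rotation vector about the tool's x, y, z in degrees, a list of three. A call has 1 to 20 rows; each row is the pose to reach, as a shift and turn from the pose measured when the call began, along the tool's axes at that moment; what a row does not reach only later rows make up. A row lasts 1/10 s, in which the tool goes at most 50 mm and 8.59 degrees, less where a joint would pass 70% of its speed; a pose out of reach is approached as far as the arm can. A call with a gripper value outside its range is refused whole. The fingers move at their own pace and stop on an object; the grip force is fixed at half the most. Time passes only in rows, so rows that repeat a pose let the fingers close. It gives the time, the measured TCP pose, the force and the opening at its end, in the units of the state.
- state(): the state, without advancing time (a new reading comes with each control period).
- capture(name): name is "scene" or "top" or "wrist"; returns a dict with "frame" (420x560x3 uint8, red, green, blue), "fx", "fy", "cx", "cy" (pixels), "world_from_camera" (4x4, takes a point from camera to world coordinates). Camera axes: x right, y down, z forward; pixel columns grow to the right and rows downward; lengths in m; the calibration is good to about 2 mm. The wrist camera is an equidistant fisheye: a pixel r from the principal point sees the ray r / f radians off the axis. A picture is of the moment at which its call begins. There is no depth.
- sign_off(): hands the job in, once; it reports no verdict.
The state is a dict: "t": time; "joint_pos": joint angles; "qd": joint speeds; "tau": joint torques, N m; "eef_pos": TCP position; "eef_rot": TCP orientation; "force": force on the tool from outside, world axes, zero at the start; "torque": the same for the moment, N m; "opening": finger opening in m.
Only numpy, scipy, OpenCV 4.12 (cv2) and the standard library are available. Lean on these libraries where they do the work, as an engineer would, in place of code of your own. Each camera call takes 0.05 s, during which the arm holds its last target.

### The job

Take the hand tamper out of its black rubber dish, set its flat foot on the round brass plate of the spring press and push the plate squarely down until it bottoms out level on its stops under a firm push of 12 to 20 N, never above 25 N, so that all three spring catches snap over its rim and keep it down. Then lift the tamper off and put it gently back in its dish, upright; touch the plate only with the tamper and leave the other things on the bench where they are.

Things in the scene. Friction and masses are not known exactly. Their poses are not given: they have to be found in the camera images.
- tamper: Hand tamper, loose, 0.3 kg, 85 mm tall: flat round steel foot 52 mm across and 12 mm thick, 18 mm neck, and a square dark wood handle 26 x 26 mm from 35 to 85 mm above the foot's face. Origin: centre of the foot's flat underside; z up the handle, x and y square to the handle's faces. It starts standing in the dish.
- tamper_grip (a point): Point on the tamper's axis in the middle of the handle, 60 mm above the foot's face: where to grip it.
- dish: Black rubber dish for the tamper, fixed, 86 mm across, 15 mm high; round well 62 mm across at the rim. Origin: centre of its underside.
- dish_floor (a point): Centre of the dish's inner floor, 5 mm above its underside; the tamper's foot stands here.
- press: Spring press, fixed: grey round base 132 mm across, 14 mm high; three steel guide posts up to 64 mm above the bench on an 86 mm circle round the brass plate, and between them three blue housings (top 56 mm at most) with steel spring catches. Origin: centre of its underside, z up, on the plate's axis.
- plate_rest (a point): Fixed point on the press's axis, 49.5 mm above its underside, where the underside of the brass plate lies when it is up. Only within about 2 mm of the bottom do the catches snap over the plate's rim; let go, it then rises about 2 mm and stays, level. If a catch is missed the plate springs up or tilts.
- plate: Round brass plate (yellow rim, grey steel middle), 76 mm across, 6 mm thick, loose between the guide posts (about 1 mm play), carried up by three spring pins 24 mm from its axis. Origin: centre of its underside, z up. It bottoms out on three rigid dome stops; the stops and catches are on a screw-set carriage whose height differs from start to start: the travel is 17 to 28 mm and must be felt for.
- white_bottle: Small white bottle with a red cap, 35 mm across, 74 mm tall, bystander. Origin: centre of its underside.
- dish_petri: Cream petri dish, 90 mm across, 16 mm high, bystander. Origin: centre of its underside.
- plate_top (a point): Centre of the plate's top face, where the tamper presses; 55.5 mm above the bench when up. Springs push back with about 2 N at first and 5 to 9 N near the bottom; riding over the catches' ramps adds up to 3 N in the last 16 mm; on the stops the force rises steeply.
There are look-alikes about, which are no part of the job. Several things have the shape of the dish; the one meant has the colours described above.

How it is judged:
By the outcome, as a careful person would: the job done as asked, in the order asked, and still so for the second after the job is handed in, with the robot touching nothing.
It also fails if it takes over 69 s, if anything falls off the work surface, if the arm or the gripper's body presses on something with over 40 N, if the wrist force passes 120 N, or if a joint passes its speed limit or range.

## Working session

There is one attempt and no reset: what is moved stays moved. The work goes in short steps, Python scripts to look and compute and a tool call to move; the robot and the scene stay as the last step left them, time stands still between calls to the robot, and variables do not carry over. Pictures are saved under pics/ and viewed, and the job is handed in when it is done.

Besides the shell and the picture viewer there is one more tool, called after "Call:" in YAML: its name, and indented under it one key for each argument. servo_tool: Moves the arm, as the interface text tells. Its arguments: {"type":"object","properties":{"hand":{"type":"array"},"slide":{"type":"array"},"angular":{"type":"array"}},"required":["hand","slide","angular"]}

```bash
mkdir -p pics; ls; python3 - <<'E'
from plant import state, capture
import cv2, numpy as np
s=state(); print({k:np.round(v,3).tolist() for k,v in s.items()})
for n in ["scene","top","wrist"]:
    c=capture(n); cv2.imwrite(f"pics/{n}0.png",c["frame"][:,:,::-1]); print(n,c["fx"],c["fy"],c["cx"],c["cy"],np.round(c["world_from_camera"],4).tolist())
E
```

```text
pics
{'t': 0.0, 'joint_pos': [76.318, 18.004, -2.756, 69.34, -0.001, 89.999], 'qd': [0.047, -0.05, -0.01, -0.025, -0.031, -0.051], 'tau': [0.001, -53.958, 33.975, 0.019, 0.0, -0.0], 'eef_pos': [0.142, 0.582, 0.23], 'eef_rot': [[-0.972, 0.237, -0.0], [0.237, 0.972, -0.002], [-0.0, -0.002, -1.0]], 'force': [-0.436, -0.316, 0.668], 'torque': [0.008, -0.041, 0.028], 'opening': 0.086}
scene 481.0317038126004 481.0317038126004 284.59103021329224 214.99695632395142 [[-0.6109, -0.5818, 0.5369, 0.0756], [-0.7915, 0.4332, -0.4311, 0.3049], [0.0182, -0.6883, -0.7252, 0.6983], [0.0, 0.0, 0.0, 1.0]]
top 539.795407516143 539.795407516143 275.10995860935736 201.4134743895756 [[-0.0353, -0.9771, 0.21, 0.3488], [-0.9994, 0.0346, -0.0073, -0.0677], [-0.0002, -0.2102, -0.9777, 1.095], [0.0, 0.0, 0.0, 1.0]]
wrist 325.19226210127806 325.19226210127806 279.73612837345655 207.8075659964529 [[0.2374, 0.9257, 0.2944, 0.0667], [0.9714, -0.2259, -0.073, 0.6023], [-0.0011, 0.3033, -0.9529, 0.3733], [0.0, 0.0, 0.0, 1.0]]
```

View pics/scene0.png

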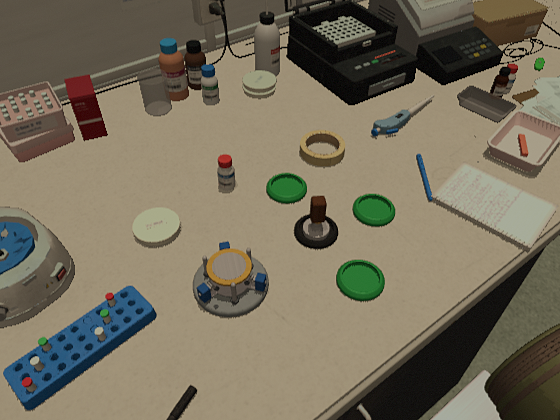

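View pics/top0.png

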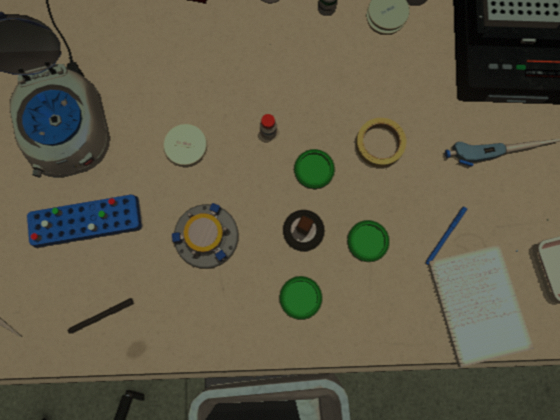

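View pics/wrist0.png

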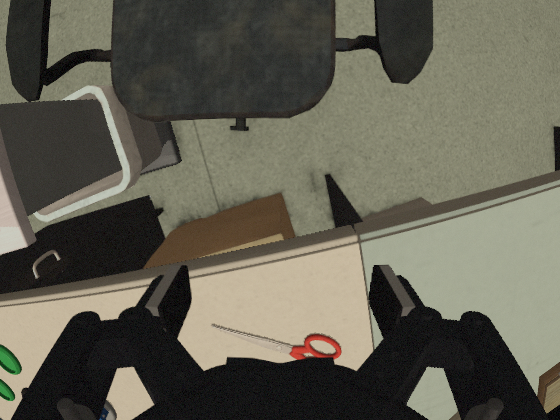

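```bash
cat > h.py <<'E'
from plant import state, capture
import cv2, numpy as np
def ray(c,u,v):
    d=np.array([(u-c["cx"])/c["fx"],(v-c["cy"])/c["fy"],1.])
    T=np.array(c["world_from_camera"]); return T[:3,3],T[:3,:3]@d
def onz(c,u,v,z):
    o,d=ray(c,u,v); return o+d*(z-o[2])/d[2]
def proj(c,p):
    T=np.array(c["world_from_camera"]); q=T[:3,:3].T@(np.array(p)-T[:3,3])
    return q[0]/q[2]*c["fx"]+c["cx"], q[1]/q[2]*c["fy"]+c["cy"]
E
python3 - <<'E'
from h import *
a=cv2.imread("pics/top0.png"); b=cv2.imread("pics/scene0.png")
x=cv2.resize(a[185:275,165:335],None,fx=4.5,fy=4.5,interpolation=cv2.INTER_CUBIC)
y=cv2.resize(b[180:320,185:345],None,fx=4,fy=4,interpolation=cv2.INTER_CUBIC)
cv2.imwrite("pics/topz.png",x);cv2.imwrite("pics/scenez.png",y)
E
```

```text
(no output)
```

View pics/topz.png

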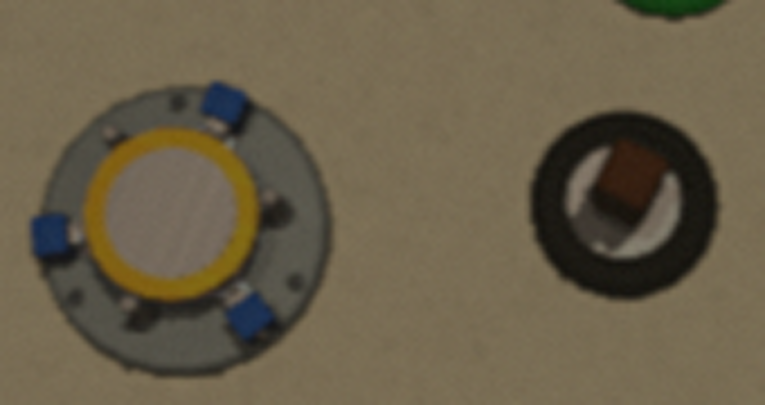

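View pics/scenez.png

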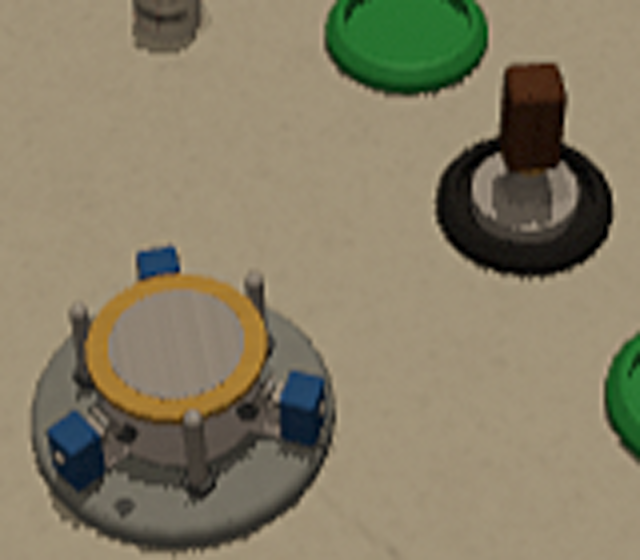

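```bash
python3 - <<'E'
from h import *
for n in ["top","scene"]:
    c=capture(n); f=c["frame"][:,:,::-1].copy(); hsv=cv2.cvtColor(f,cv2.COLOR_BGR2HSV)
    def big(m,roi):
        z=np.zeros_like(m); x0,y0,x1,y1=roi; z[y0:y1,x0:x1]=m[y0:y1,x0:x1]
        cs,_=cv2.findContours(z,cv2.RETR_EXTERNAL,cv2.CHAIN_APPROX_NONE); return max(cs,key=cv2.contourArea)
    R={"top":dict(p=(165,195,245,275),d=(275,200,335,260)),"scene":dict(p=(188,235,275,320),d=(290,190,345,255))}[n]
    y=cv2.inRange(hsv,(18,140,90),(32,255,255)); ct=big(y,R['p']); e=cv2.fitEllipse(cv2.convexHull(ct)); 
    pts=np.array([onz(c,u,v,.0555)[:2] for u,v in ct[:,0]]); cc,r=cv2.minEnclosingCircle(pts.astype(np.float32)*1000)
    print(n,"plate",np.round(e[0],1),np.round(onz(c,*e[0],.0555),4),"circ",np.round(cc,1),round(r,1))
    dk=cv2.inRange(hsv,(0,0,0),(179,255,62)); ct=big(dk,R['d']); e=cv2.fitEllipse(cv2.convexHull(ct))
    for z in (.005,.01,.015): 
        pts=np.array([onz(c,u,v,z)[:2] for u,v in ct[:,0]]);cc,r=cv2.minEnclosingCircle(pts.astype(np.float32)*1000); print("dish",z,np.round(onz(c,*e[0],z),4),np.round(cc,1),round(r,1))
    br=cv2.inRange(hsv,(0,95,25),(14,255,255)); ct=big(br,R['d']); print("handle px",cv2.boundingRect(ct),cv2.contourArea(ct))
    # print brightness for top face
    x,yy,w,h=cv2.boundingRect(ct); print(f[yy-1:yy+h+1,x-1:x+w+1,2])
E
```

```text
top plate [202.5 232. ] [0.5163 0.0679 0.0555] circ [516.4  67.8] 37.9
dish 0.005 [ 0.521  -0.1307  0.005 ] [ 521.1 -131.2] 42.9
dish 0.01 [ 0.5203 -0.1305  0.01  ] [ 520.3 -130.9] 42.7
dish 0.015 [ 0.5195 -0.1302  0.015 ] [ 519.5 -130.6] 42.5
handle px (298, 216, 16, 17) 141.0
[[ 25  24  25  26  26  31  32  28  27  23  27  24  23  25  25  26  27  25]
 [ 26  24  29  28  32  40  45  43  37  32  27  27  25  23  23  22  26  27]
 [ 34  49  55  48  37  48  53  51  46  42  38  30  28  24  24  25  22  25]
 [ 70  93  94  72  50  48  54  54  53  52  47  44  37  31  30  24  24  24]
 [118 121  99  63  45  53  52  54  54  53  53  51  49  44  38  29  27  25]
 [130 113  80  50  48  54  54  52  54  53  53  54  52  50  48  40  34  27]
 [124  97  60  49  51  52  52  49  52  53  54  54  56  56  53  49  37  25]
 [111  82  52  50  52  54  53  55  54  53  54  54  54  54  53  46  41  32]
 [ 98  62  47  51  54  52  52  52  54  53  53  56  53  51  49  55  64  58]
 [ 81  49  48  50  52  52  53  54  54  52  55  54  52  49  47  71 101  98]
 [ 55  43  51  54  54  55  54  52  54  53  53  51  51  46  47  78 113 1
[... 2361 characters left out ...]
 36  31  31  19  82 173]
 [ 17  21  25  32  31  36  35  33  34  31  31  32  35  32  30  20  76 147]
 [ 10  24  26  31  35  35  36  33  32  27  32  33  34  32  31  23  15  71]
 [  0  27  24  31  30  35  34  33  35  30  32  31  34  30  31  30  12  12]
 [127  67  25  31  33  35  35  32  32  28  31  30  31  33  30  32   6   6]
 [163  98  26  29  32  33  34  32  33  28  31  31  31  31  28  24   5   5]
 [152 140  39  21  33  35  36  31  30  28  29  31  31  27  24  37  96  41]
 [147 159  73  26  31  31  31  32  26  27  23  26  25  21  11  83 135 107]
 [149 159 101  32  29  37  47  48  44  65  67  52  69 104  99 120 134 145]
 [125 130  82  47  50  56  67  72  68  82  78  65  79 141 135 129 127 151]]
```

```bash
python3 - <<'E'
from h import *
for n,roi,th in [("top",(285,205,325,250),40),("scene",(305,190,330,225),45)]:
    c=capture(n); f=cv2.GaussianBlur(c["frame"],(3,3),0); h=cv2.cvtColor(f,cv2.COLOR_RGB2HSV)
    m=((f[:,:,0]>=th)&(h[:,:,1]>115)&((h[:,:,0]<14)|(h[:,:,0]>170))).astype(np.uint8)
    z=np.zeros_like(m);x0,y0,x1,y1=roi;z[y0:y1,x0:x1]=m[y0:y1,x0:x1]
    cs,_=cv2.findContours(z,cv2.RETR_EXTERNAL,cv2.CHAIN_APPROX_NONE); ct=max(cs,key=cv2.contourArea)
    P=np.array([onz(c,u,v,.09)[:2]*1000 for u,v in ct[:,0]],np.float32)
    print(n,cv2.minAreaRect(P)); M=cv2.moments(z,True); print(onz(c,M["m10"]/M["m00"],M["m01"]/M["m00"],.09))
    for r in z[y0:y1,x0:x1]: print(''.join('.#'[k] for k in r))
E
```

```text
top ((521.0384521484375, -130.13258361816406), (23.637989044189453, 22.32035255432129), 61.008766174316406)
[ 0.5209809  -0.13022114  0.09      ]
........................................
........................................
........................................
........................................
........................................
........................................
........................................
........................................
........................................
........................................
........................................
.................###....................
................######..................
................########................
................##########..............
................############............
...............#############............
..............##############............
..............#############.............
.............##############.............
.............#############..............
.............#############..............
...............###########..............
...........
[... 1247 characters left out ...]
......#############.....
.......#############.....
.......#############.....
.......##############....
.......##############....
........#############....
........#############....
........###########.#....
.........................
.........................
.........................
.........................
.........................
.........................
.........................
.........................
.........................
.........................
.........................
.........................
.........................
......#..................
.........................
.........................
..........#..............
.........................
.........................
```

```bash
cat > mv.py <<'E'
import sys
from h import *
from scipy.spatial.transform import Rotation as Ro
# usage: mv.py x y z yaw_of_tool_y ; prints slide, rotvec
x,y,z,a=map(float,sys.argv[1:5]); s=state(); R=np.array(s["eef_rot"]); p=np.array(s["eef_pos"])
t=np.radians(a); Y=np.array([np.cos(t),np.sin(t),0]);Z=np.array([0,0,-1.]);X=np.cross(Y,Z)
print("slide",np.round(R.T@(np.array([x,y,z])-p),4),"turn",np.round(np.degrees(Ro.from_matrix(R.T@np.c_[X,Y,Z]).as_rotvec()),2))
E
python3 mv.py 0.55 0.05 0.23 60
```

```text
slide [-0.5226 -0.4212  0.0013] turn [-0.02  0.   16.32]
```

Call:
servo_tool:
  hand: [0.085, 0.085, 0.085, 0.085, 0.085, 0.085, 0.085, 0.085, 0.085, 0.085, 0.085, 0.085, 0.085, 0.085, 0.085, 0.085, 0.085, 0.085, 0.085, 0.085]
  slide:
    - [-0.026, -0.021, 0]
    - [-0.052, -0.042, 0]
    - [-0.078, -0.063, 0]
    - [-0.105, -0.084, 0]
    - [-0.131, -0.105, 0]
    - [-0.157, -0.126, 0]
    - [-0.183, -0.147, 0]
    - [-0.209, -0.168, 0]
    - [-0.235, -0.19, 0]
    - [-0.261, -0.211, 0]
    - [-0.287, -0.232, 0]
    - [-0.314, -0.253, 0]
    - [-0.34, -0.274, 0]
    - [-0.366, -0.295, 0]
    - [-0.392, -0.316, 0]
    - [-0.418, -0.337, 0]
    - [-0.444, -0.358, 0.001]
    - [-0.47, -0.379, 0.001]
    - [-0.497, -0.4, 0.001]
    - [-0.523, -0.421, 0.001]
  angular:
    - [0, 0, 0.8]
    - [0, 0, 1.6]
    - [0, 0, 2.4]
    - [0, 0, 3.3]
    - [0, 0, 4.1]
    - [0, 0, 4.9]
    - [0, 0, 5.7]
    - [0, 0, 6.5]
    - [0, 0, 7.3]
    - [0, 0, 8.2]
    - [0, 0, 9]
    - [0, 0, 9.8]
    - [0, 0, 10.6]
    - [0, 0, 11.4]
    - [0, 0, 12.2]
    - [0, 0, 13]
    - [0, 0, 13.9]
    - [0, 0, 14.7]
    - [0, 0, 15.5]
    - [0, 0, 16.3]

```text
t: 2.35
eef_pos: [0.5513, 0.0488, 0.2304]
eef_rot: [[-0.866, 0.5, 0.0], [0.5, 0.866, -0.0], [-0.0, -0.0, -1.0]]
force: [0.3, 0.7, -0.2]
opening: 0.0852
```

Call:
servo_tool:
  hand: [0.085, 0.085, 0.085]
  slide:
    - [0, 0, 0]
    - [0, 0, 0]
    - [0, 0, 0]
  angular:
    - [0, 0, 0]
    - [0, 0, 0]
    - [0, 0, 0]

```text
t: 2.65
eef_pos: [0.5507, 0.0493, 0.2303]
eef_rot: [[-0.866, 0.5, -0.0], [0.5, 0.866, -0.0], [0.0, -0.0, -1.0]]
force: [-0.2, -0.2, 0.3]
opening: 0.0851
```

```bash
python3 - <<'E'
from h import *
c=capture("wrist"); cv2.imwrite("pics/w1.png",c["frame"][:,:,::-1])
s=state(); print(s["t"],s["eef_pos"],s["joint_pos"],s["force"])
E
python3 mv.py 0.55 0.05 0.23 60
```

```text
2.7 [0.55058289 0.04960088 0.23032364] [ 5.14828838e+00  1.29104296e+01 -9.47918811e+00  6.76266090e+01
 -8.78149793e-04  3.51105812e+01] [-0.65031606  0.63335704 -0.2263767 ]
slide [0.0007 0.0001 0.0003] turn [-0.01 -0.01  0.04]
```

View pics/w1.png

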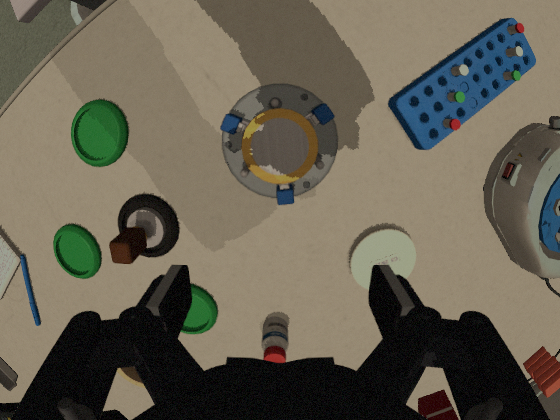

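```bash
cat >> h.py <<'E'
def wonz(c,u,v,z):
    du,dv=u-c["cx"],v-c["cy"]; r=np.hypot(du,dv)+1e-9; th=r/c["fx"]
    d=np.array([np.sin(th)*du/r,np.sin(th)*dv/r,np.cos(th)]); T=np.array(c["world_from_camera"]); d=T[:3,:3]@d; o=T[:3,3]
    return o+d*(z-o[2])/d[2]
def fitc(P):
    P=np.asarray(P); 
    for _ in range(3):
        A=np.c_[2*P,np.ones(len(P))]; s=np.linalg.lstsq(A,(P**2).sum(1),rcond=None)[0]; r=np.sqrt(s[2]+s[0]**2+s[1]**2)
        e=np.abs(np.hypot(P[:,0]-s[0],P[:,1]-s[1])-r); P=P[e<max(2*np.median(e),.0007)]
    return s[:2],r,len(P)
E
python3 - <<'E'
from h import *
c=capture("wrist"); f=c["frame"]; hsv=cv2.cvtColor(f,cv2.COLOR_RGB2HSV)
y=cv2.inRange(hsv,(15,120,70),(32,255,255)); z=np.zeros_like(y); z[95:200,225:335]=y[95:200,225:335]
cs,_=cv2.findContours(z,cv2.RETR_EXTERNAL,cv2.CHAIN_APPROX_NONE); h=cv2.convexHull(np.vstack([k for k in cs if len(k)>10]))[:,0]
print(fitc([wonz(c,u,v,.0555)[:2] for u,v in h]))
m=cv2.inRange(hsv,(0,0,0),(179,70,112)); 
cv2.imwrite("pics/w1m.png",np.hstack([cv2.resize(z[60:220,200:360],None,fx=2.4,fy=2.4),cv2.resize(m[60:220,200:360],None,fx=2.4,fy=2.4)]))
E
```

```text
(array([0.51622134, 0.07026842]), np.float64(0.03753385810602091), 41)
```

View pics/w1m.png

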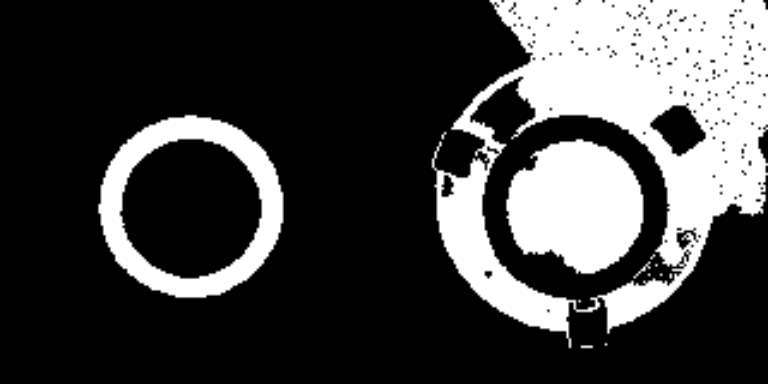

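```bash
python3 mv.py 0.555 -0.15 0.23 60
```

```text
slide [-0.1035 -0.1708  0.0004] turn [-0.    0.    0.05]
```

Call:
servo_tool:
  hand: [0.085, 0.085, 0.085, 0.085, 0.085, 0.085, 0.085, 0.085, 0.085, 0.085]
  slide:
    - [-0.013, -0.021, 0]
    - [-0.026, -0.043, 0]
    - [-0.039, -0.064, 0]
    - [-0.052, -0.085, 0]
    - [-0.065, -0.107, 0]
    - [-0.078, -0.128, 0]
    - [-0.091, -0.15, 0]
    - [-0.104, -0.171, 0]
    - [-0.104, -0.171, 0]
    - [-0.104, -0.171, 0]
  angular:
    - [0, 0, 0]
    - [0, 0, 0]
    - [0, 0, 0]
    - [0, 0, 0]
    - [0, 0, 0]
    - [0, 0, 0]
    - [0, 0, 0]
    - [0, 0, 0]
    - [0, 0, 0]
    - [0, 0, 0]

```text
t: 3.75
eef_pos: [0.5552, -0.1498, 0.2305]
eef_rot: [[-0.867, 0.499, 0.0], [0.499, 0.867, 0.0], [0.0, 0.0, -1.0]]
force: [0.1, -0.0, 0.5]
opening: 0.0845
```

```bash
python3 - <<'E'
from h import *
c=capture("wrist"); cv2.imwrite("pics/w2.png",c["frame"][:,:,::-1]); np.save("w2.npy",c,allow_pickle=True)
E
```

```text
(no output)
```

View pics/w2.png

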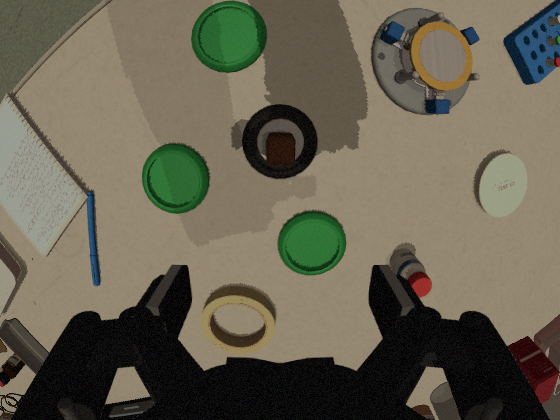

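```bash
python3 - <<'E'
from h import *
c=np.load("w2.npy",allow_pickle=True).item(); f=c["frame"]
cv2.imwrite("pics/w2z.png",cv2.resize(cv2.convertScaleAbs(f[95:190,230:330,::-1],alpha=2.0),None,fx=6,fy=6,interpolation=cv2.INTER_CUBIC))
hsv=cv2.cvtColor(f,cv2.COLOR_RGB2HSV)
dk=cv2.inRange(hsv,(0,0,0),(179,255,50)); z=np.zeros_like(dk); z[98:185,236:325]=dk[98:185,236:325]
cs,_=cv2.findContours(z,cv2.RETR_EXTERNAL,cv2.CHAIN_APPROX_NONE);h=cv2.convexHull(max(cs,key=cv2.contourArea))[:,0]
for zz in (.005,.015): print("dish",zz,fitc([wonz(c,u,v,zz)[:2] for u,v in h]))
E
```

```text
dish 0.005 (array([ 0.5213353 , -0.12903314]), np.float64(0.042445635997100745), 41)
dish 0.015 (array([ 0.52043783, -0.12851054]), np.float64(0.04129308314832671), 41)
```

View pics/w2z.png

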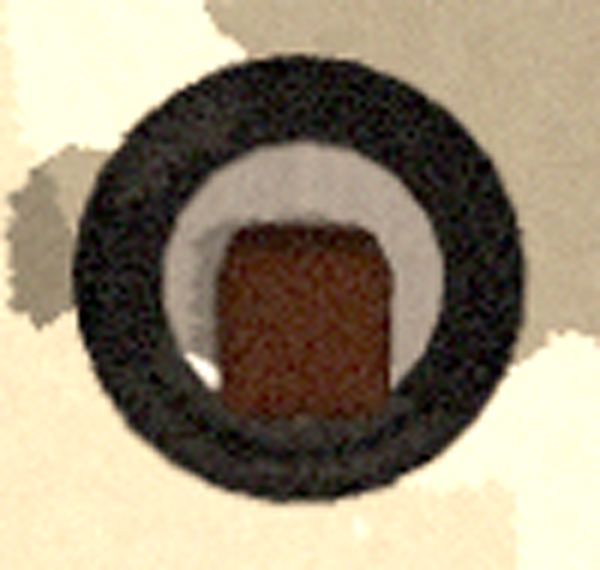

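```bash
python3 - <<'E'
from h import *
c=np.load("w2.npy",allow_pickle=True).item(); f=c["frame"]
print(wonz(c,280.2,150.1,.09))
g=cv2.resize(f[95:190,230:330],None,fx=6,fy=6,interpolation=cv2.INTER_CUBIC).astype(int)
sat=(g[:,:,0]-g[:,:,2])
m=((sat>16)&(g[:,:,0]>24)&(g[:,:,0]<65)).astype(np.uint8); m=cv2.morphologyEx(cv2.medianBlur(m,9),cv2.MORPH_OPEN,np.ones((25,25)))
z=np.zeros_like(m); z[215:440,190:410]=m[215:440,190:410]
cs,_=cv2.findContours(z,cv2.RETR_EXTERNAL,cv2.CHAIN_APPROX_NONE); k=max(cs,key=cv2.contourArea); print(cv2.boundingRect(k))
P=np.array([wonz(c,230+(u+.5)/6-.5,95+(v+.5)/6-.5,.09)[:2]*1000 for u,v in k[:,0]],np.float32); print(cv2.minAreaRect(P))
uv=k[:,0]; 
for nm,sel in (("L",(uv[:,0]<240)&(uv[:,1]>270)&(uv[:,1]<395)),("R",(uv[:,0]>370)&(uv[:,1]>270)&(uv[:,1]<395)),("B",(uv[:,1]>400)&(uv[:,0]>240)&(uv[:,0]<370))):
    l=cv2.fitLine(P[sel],cv2.DIST_HUBER,0,.01,.01).ravel(); print(nm,np.degrees(np.arctan2(l[1],l[0])),l[2:])
E
```

```text
[ 0.52072901 -0.12785361  0.09      ]
(220, 247, 173, 170)
((520.7723388671875, -127.54936218261719), (24.971195220947266, 24.9907283782959), 59.37827682495117)
L -30.52101 [ 515.5198  -138.77289]
R -30.691515 [ 527.8935  -117.35217]
B 60.069153 [ 533.387   -130.55753]
```

```bash
python3 mv.py 0.5205 -0.1285 0.13 59.8; python3 mv.py 0.5205 -0.1285 0.046 59.8
```

```text
slide [0.0405 0.0007 0.1005] turn [ 0.02 -0.02  0.3 ]
slide [0.0405 0.0007 0.1845] turn [ 0.02 -0.02  0.3 ]
```

Call:
servo_tool:
  hand: [0.06, 0.06, 0.06, 0.06, 0.06, 0.06, 0.06, 0.06, 0.06, 0.06, 0.06, 0.06, 0.06, 0.06, 0.06]
  slide:
    - [0.02, 0.001, 0.02]
    - [0.04, 0.001, 0.04]
    - [0.0405, 0.001, 0.06]
    - [0.0405, 0.001, 0.08]
    - [0.0405, 0.001, 0.1]
    - [0.0405, 0.001, 0.11]
    - [0.0405, 0.001, 0.12]
    - [0.0405, 0.001, 0.13]
    - [0.0405, 0.001, 0.14]
    - [0.0405, 0.001, 0.15]
    - [0.0405, 0.001, 0.16]
    - [0.0405, 0.001, 0.17]
    - [0.0405, 0.001, 0.18]
    - [0.0405, 0.001, 0.1845]
    - [0.0405, 0.001, 0.1845]
  angular:
    - [0, 0, 0.1]
    - [0, 0, 0.3]
    - [0, 0, 0.3]
    - [0, 0, 0.3]
    - [0, 0, 0.3]
    - [0, 0, 0.3]
    - [0, 0, 0.3]
    - [0, 0, 0.3]
    - [0, 0, 0.3]
    - [0, 0, 0.3]
    - [0, 0, 0.3]
    - [0, 0, 0.3]
    - [0, 0, 0.3]
    - [0, 0, 0.3]
    - [0, 0, 0.3]

```text
t: 5.3
eef_pos: [0.52, -0.1281, 0.0451]
eef_rot: [[-0.864, 0.503, -0.001], [0.503, 0.864, 0.001], [0.002, -0.0, -1.0]]
force: [0.6, -0.4, -0.9]
opening: 0.0598
```

```bash
python3 - <<'E'
from h import *
for n in ("wrist","scene"):
    c=capture(n); cv2.imwrite(f"pics/{n}3.png",c["frame"][:,:,::-1])
s=state(); print(s["t"],s["eef_pos"],s["force"])
a=cv2.imread("pics/wrist3.png")[150:400,150:410]; b=cv2.imread("pics/scene3.png")[120:280,230:430]
cv2.imwrite("pics/z3.png",np.hstack([cv2.resize(a,(400,400)),cv2.resize(b,(400,400))]))
E
```

```text
5.4 [ 0.52077519 -0.12825437  0.0461174 ] [-0.27315494  0.47771246  0.30928841]
```

View pics/z3.png

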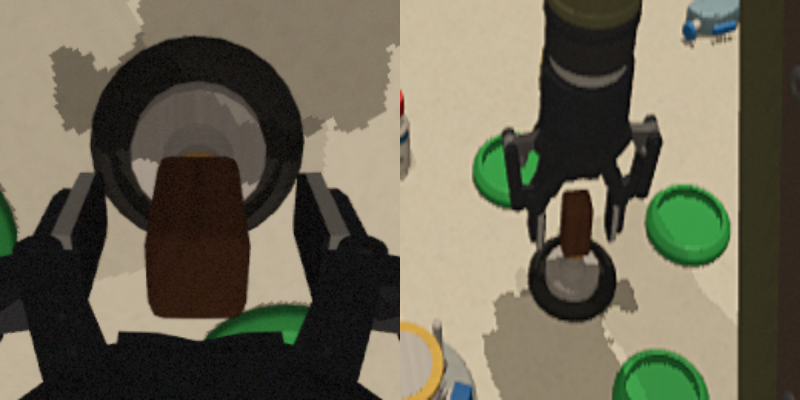

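Call:
servo_tool:
  hand: [0.045, 0.035, 0.03, 0.02, 0.02, 0.02, 0.02, 0.02]
  slide:
    - [0, 0, 0]
    - [0, 0, 0]
    - [0, 0, 0]
    - [0, 0, 0]
    - [0, 0, 0]
    - [0, 0, 0]
    - [0, 0, 0]
    - [0, 0, 0]
  angular:
    - [0, 0, 0]
    - [0, 0, 0]
    - [0, 0, 0]
    - [0, 0, 0]
    - [0, 0, 0]
    - [0, 0, 0]
    - [0, 0, 0]
    - [0, 0, 0]

```text
t: 6.2
eef_pos: [0.5211, -0.1283, 0.0464]
eef_rot: [[-0.864, 0.503, 0.001], [0.503, 0.864, 0.0], [-0.0, 0.001, -1.0]]
force: [-0.2, 0.8, 5.8]
opening: 0.0255
```

```bash
python3 - <<'E'
from h import *
s=state(); print(s["t"],s["eef_pos"],s["force"],s["torque"],s["opening"]); print(np.round(s["eef_rot"],4))
E
```

```text
6.2 [ 0.52108556 -0.12825433  0.04644581] [-0.1842969   0.80277335  5.78955228] [0.1911663 0.0805028 0.0473532] 0.02551736183977631
[[-8.643e-01  5.030e-01  7.000e-04]
 [ 5.030e-01  8.643e-01  4.000e-04]
 [-4.000e-04  8.000e-04 -1.000e+00]]
```

Call:
servo_tool:
  hand: [0.02, 0.02, 0.02, 0.02, 0.02, 0.02, 0.02, 0.02, 0.02, 0.02, 0.02, 0.02, 0.02, 0.02]
  slide:
    - [0, 0, -0.003]
    - [0, 0, -0.008]
    - [0, 0, -0.014]
    - [0, 0, -0.022]
    - [0, 0, -0.03]
    - [0, 0, -0.04]
    - [0, 0, -0.05]
    - [0, 0, -0.06]
    - [0, 0, -0.07]
    - [0, 0, -0.08]
    - [0, 0, -0.09]
    - [0, 0, -0.1]
    - [0, 0, -0.1]
    - [0, 0, -0.1]
  angular:
    - [0, 0, 0]
    - [0, 0, 0]
    - [0, 0, 0]
    - [0, 0, 0]
    - [0, 0, 0]
    - [0, 0, 0]
    - [0, 0, 0]
    - [0, 0, 0]
    - [0, 0, 0]
    - [0, 0, 0]
    - [0, 0, 0]
    - [0, 0, 0]
    - [0, 0, 0]
    - [0, 0, 0]

```text
t: 7.6
eef_pos: [0.5212, -0.1283, 0.1466]
eef_rot: [[-0.864, 0.503, 0.001], [0.503, 0.864, 0.0], [-0.001, 0.001, -1.0]]
force: [-0.4, 0.3, -2.9]
opening: 0.0258
```

```bash
python3 - <<'E'
from h import *
for n in ("wrist","scene"):
    c=capture(n); cv2.imwrite(f"pics/{n}4.png",c["frame"][:,:,::-1])
s=state(); print(s["t"],s["eef_pos"],s["force"],s["torque"])
a=cv2.imread("pics/wrist4.png")[150:400,150:410]; b=cv2.imread("pics/scene4.png")[80:280,220:420]
cv2.imwrite("pics/z4.png",np.hstack([cv2.resize(a,(400,400)),cv2.resize(b,(400,400))]))
E
```

```text
7.7 [ 0.52060815 -0.12818199  0.14590852] [ 0.93771413  0.16735154 -2.55877339] [ 0.01678894  0.0012334  -0.03585544]
```

View pics/z4.png

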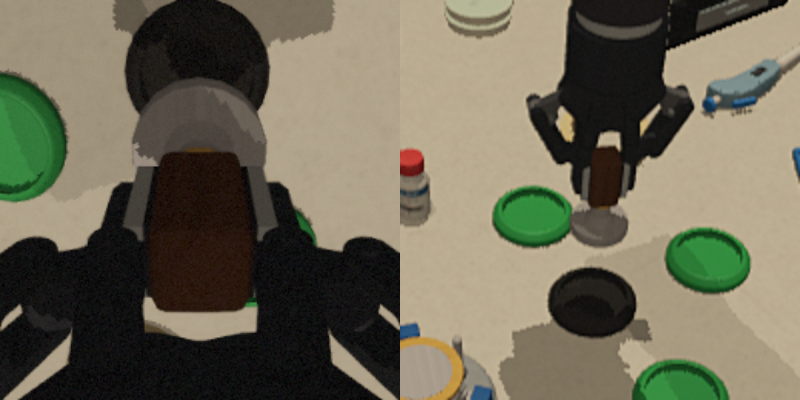

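```bash
python3 mv.py 0.5164 0.0697 0.146 59.8
```

```text
slide [0.1032 0.1689 0.    ] turn [ 0.03 -0.03 -0.  ]
```

Call:
servo_tool:
  hand: [0.02, 0.02, 0.02, 0.02, 0.02, 0.02, 0.02, 0.02, 0.02, 0.02, 0.02, 0.02, 0.02, 0.02, 0.02, 0.02, 0.02, 0.02]
  slide:
    - [0.003, 0.005, 0]
    - [0.01, 0.016, 0]
    - [0.018, 0.03, 0]
    - [0.026, 0.043, 0]
    - [0.034, 0.056, 0]
    - [0.042, 0.069, 0]
    - [0.05, 0.082, 0]
    - [0.058, 0.095, 0]
    - [0.066, 0.108, 0]
    - [0.074, 0.121, 0]
    - [0.082, 0.134, 0]
    - [0.09, 0.147, 0]
    - [0.096, 0.157, 0]
    - [0.1, 0.164, 0]
    - [0.102, 0.168, 0]
    - [0.1032, 0.1689, 0]
    - [0.1032, 0.1689, 0]
    - [0.1032, 0.1689, 0]
  angular:
    - [0, 0, 0]
    - [0, 0, 0]
    - [0, 0, 0]
    - [0, 0, 0]
    - [0, 0, 0]
    - [0, 0, 0]
    - [0, 0, 0]
    - [0, 0, 0]
    - [0, 0, 0]
    - [0, 0, 0]
    - [0, 0, 0]
    - [0, 0, 0]
    - [0, 0, 0]
    - [0, 0, 0]
    - [0, 0, 0]
    - [0, 0, 0]
    - [0, 0, 0]
    - [0, 0, 0]

```text
t: 9.5
eef_pos: [0.5164, 0.0692, 0.1461]
eef_rot: [[-0.864, 0.504, -0.0], [0.504, 0.864, 0.0], [0.0, 0.0, -1.0]]
force: [-0.5, 0.1, -2.5]
opening: 0.0256
```

```bash
python3 - <<'E'
from h import *
for n in ("wrist","scene","top"):
    c=capture(n); cv2.imwrite(f"pics/{n}5.png",c["frame"][:,:,::-1])
s=state(); print(s["t"],s["eef_pos"],s["force"],s["torque"]);print(np.round(s["eef_rot"],4))
a=cv2.imread("pics/wrist5.png")[150:350,180:380]; b=cv2.imread("pics/scene5.png")[170:330,160:320]
cv2.imwrite("pics/z5.png",np.hstack([cv2.resize(a,(400,400)),cv2.resize(b,(400,400))]))
E
```

```text
9.65 [0.51639685 0.069284   0.14605504] [ 0.41428402  0.37626459 -2.08630136] [ 0.0096749   0.01494478 -0.00995171]
[[-8.639e-01  5.036e-01 -2.000e-04]
 [ 5.036e-01  8.639e-01  6.000e-04]
 [ 4.000e-04  4.000e-04 -1.000e+00]]
```

View pics/z5.png

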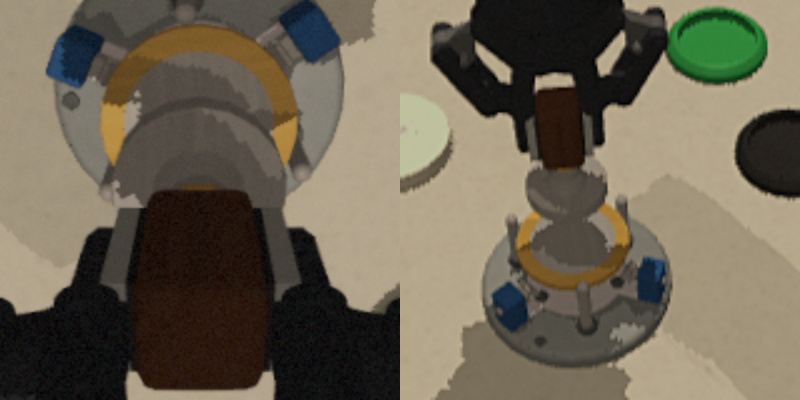

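```bash
python3 mv.py 0.5164 0.0697 0.100 59.8
```

```text
slide [0.0002 0.0003 0.0461] turn [ 0.02 -0.02 -0.04]
```

Call:
servo_tool:
  hand: [0.02, 0.02, 0.02, 0.02, 0.02, 0.02, 0.02, 0.02, 0.02, 0.02]
  slide:
    - [0, 0, 0.003]
    - [0, 0, 0.009]
    - [0, 0, 0.015]
    - [0, 0, 0.021]
    - [0, 0, 0.027]
    - [0, 0, 0.033]
    - [0, 0, 0.039]
    - [0, 0, 0.044]
    - [0, 0, 0.046]
    - [0, 0, 0.046]
  angular:
    - [0, 0, 0]
    - [0, 0, 0]
    - [0, 0, 0]
    - [0, 0, 0]
    - [0, 0, 0]
    - [0, 0, 0]
    - [0, 0, 0]
    - [0, 0, 0]
    - [0, 0, 0]
    - [0, 0, 0]

```text
t: 10.65
eef_pos: [0.5161, 0.0693, 0.0997]
eef_rot: [[-0.864, 0.504, -0.001], [0.504, 0.864, 0.0], [0.001, 0.0, -1.0]]
force: [-0.1, 0.1, -2.4]
opening: 0.0255
```

```bash
python3 - <<'E'
from h import *
fs=[state()["force"]]
for n in ("wrist","scene","top"):
    c=capture(n); cv2.imwrite(f"pics/{n}6.png",c["frame"][:,:,::-1]); fs.append(state()["force"])
    if n=="wrist":
        f=c["frame"]
        hsv=cv2.cvtColor(f,cv2.COLOR_RGB2HSV); y=cv2.inRange(hsv,(15,120,60),(32,255,255)); z=np.zeros_like(y); z[120:250,200:360]=y[120:250,200:360]; cv2.imwrite("pics/m6.png",z)
print(np.mean(fs,0))
s=state(); print(s["t"],s["eef_pos"])
a=cv2.imread("pics/wrist6.png")[150:350,180:380]; b=cv2.imread("pics/scene6.png")[170:330,160:320]
cv2.imwrite("pics/z6.png",np.hstack([cv2.resize(a,(400,400)),cv2.resize(b,(400,400))]))
E
```

```text
[-0.07082718  0.02486728 -2.4559117 ]
10.8 [0.51664916 0.06934701 0.10034114]
```

View pics/z6.png

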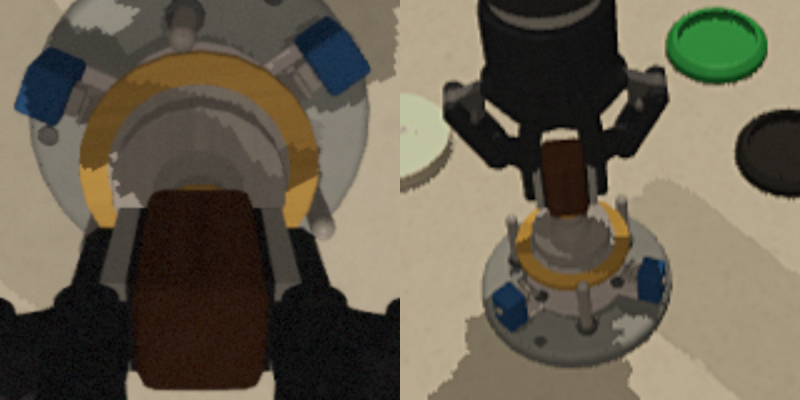

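Call:
servo_tool:
  hand: [0.02, 0.02, 0.02, 0.02, 0.02, 0.02, 0.02]
  slide:
    - [0, 0, 0.001]
    - [0, 0, 0.002]
    - [0, 0, 0.003]
    - [0, 0, 0.004]
    - [0, 0, 0.005]
    - [0, 0, 0.006]
    - [0, 0, 0.006]
  angular:
    - [0, 0, 0]
    - [0, 0, 0]
    - [0, 0, 0]
    - [0, 0, 0]
    - [0, 0, 0]
    - [0, 0, 0]
    - [0, 0, 0]

```text
t: 11.5
eef_pos: [0.5167, 0.0694, 0.0943]
eef_rot: [[-0.864, 0.504, 0.0], [0.504, 0.864, 0.001], [-0.0, 0.001, -1.0]]
force: [-0.3, -0.1, -0.8]
opening: 0.0255
```

```bash
python3 - <<'E'
from h import *
fs=[state()]
for n in ("wrist","scene"):
    c=capture(n); cv2.imwrite(f"pics/{n}7.png",c["frame"][:,:,::-1]); fs.append(state())
print(*[np.round(np.r_[s["force"],s["torque"],s["eef_pos"]],4) for s in fs],sep="\n")
a=cv2.imread("pics/wrist7.png")[150:350,180:380]; b=cv2.imread("pics/scene7.png")[170:330,160:320]
cv2.imwrite("pics/z7.png",np.hstack([cv2.resize(a,(400,400)),cv2.resize(b,(400,400))]))
E
```

```text
[-0.3397 -0.1461 -0.7998 -0.0127 -0.0175  0.0297  0.5167  0.0694  0.0943]
[0.3466 0.4842 0.0137 0.0178 0.0864 0.0283 0.5167 0.0694 0.0944]
[-0.5329 -0.6312 -1.0272  0.0253  0.0473 -0.0579  0.5167  0.0694  0.0944]
```

View pics/z7.png

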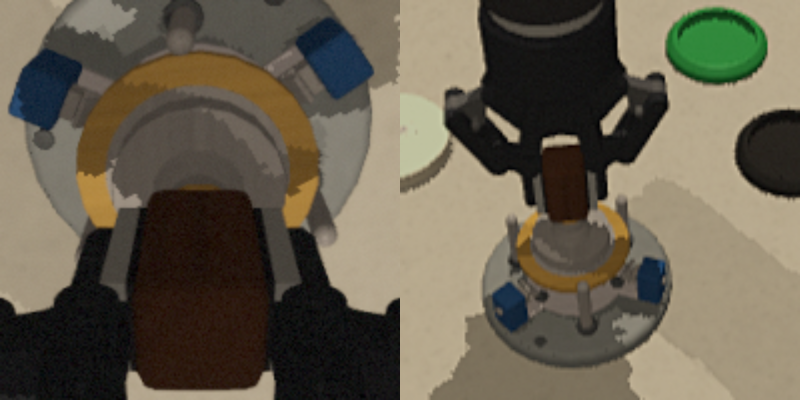

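Call:
servo_tool:
  hand: [0.02, 0.02, 0.02, 0.02, 0.02, 0.02, 0.02, 0.02, 0.02, 0.02, 0.02, 0.02]
  slide:
    - [0, 0, 0.001]
    - [0, 0, 0.002]
    - [0, 0, 0.003]
    - [0, 0, 0.004]
    - [0, 0, 0.005]
    - [0, 0, 0.006]
    - [0, 0, 0.007]
    - [0, 0, 0.008]
    - [0, 0, 0.009]
    - [0, 0, 0.01]
    - [0, 0, 0.011]
    - [0, 0, 0.011]
  angular:
    - [0, 0, 0]
    - [0, 0, 0]
    - [0, 0, 0]
    - [0, 0, 0]
    - [0, 0, 0]
    - [0, 0, 0]
    - [0, 0, 0]
    - [0, 0, 0]
    - [0, 0, 0]
    - [0, 0, 0]
    - [0, 0, 0]
    - [0, 0, 0]

```text
t: 12.8
eef_pos: [0.5168, 0.0694, 0.0834]
eef_rot: [[-0.864, 0.504, 0.001], [0.504, 0.864, 0.001], [-0.0, 0.001, -1.0]]
force: [-0.6, -0.3, 2.6]
opening: 0.0254
```

```bash
python3 - <<'E'
from h import *
fs=[state()]
for n in ("wrist","scene"):
    c=capture(n); cv2.imwrite(f"pics/{n}8.png",c["frame"][:,:,::-1]); fs.append(state())
print(*[np.round(np.r_[s["force"],s["torque"],s["eef_pos"]],4) for s in fs],sep="\n"); print(np.round(s["eef_rot"],4))
a=cv2.imread("pics/wrist8.png")[150:350,180:380]; b=cv2.imread("pics/scene8.png")[170:330,160:320]
cv2.imwrite("pics/z8.png",np.hstack([cv2.resize(a,(400,400)),cv2.resize(b,(400,400))]))
E
```

```text
[-0.5957 -0.332   2.6339 -0.0186  0.2737 -0.035   0.5168  0.0694  0.0834]
[-0.9743 -0.4077  3.4448 -0.0562  0.2069  0.0126  0.5168  0.0694  0.0834]
[-1.1438 -0.4669  2.3128 -0.0495  0.2677 -0.0428  0.5168  0.0694  0.0834]Traceback (most recent call last):
  File "<stdin>", line 5, in <module>
NameError: name 's' is not defined. Did you mean: 'fs'?
```

```bash
python3 - <<'E'
import cv2,numpy as np
a=cv2.imread("pics/wrist8.png")[150:350,180:380]; b=cv2.imread("pics/scene8.png")[170:330,160:320]
cv2.imwrite("pics/z8.png",np.hstack([cv2.resize(a,(400,400)),cv2.resize(b,(400,400))]))
E
```

```text
(no output)
```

View pics/z8.png

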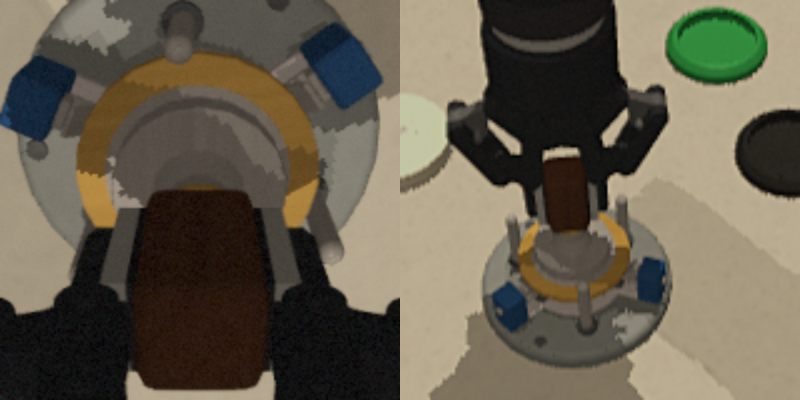

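Call:
servo_tool:
  hand: [0.02, 0.02, 0.02, 0.02, 0.02, 0.02]
  slide:
    - [0.0003, -0.0005, 0.0005]
    - [0.0003, -0.0005, 0.001]
    - [0.0003, -0.0005, 0.0015]
    - [0.0003, -0.0005, 0.002]
    - [0.0003, -0.0005, 0.0025]
    - [0.0003, -0.0005, 0.0025]
  angular:
    - [0, 0, 0]
    - [0, 0, 0]
    - [0, 0, 0]
    - [0, 0, 0]
    - [0, 0, 0]
    - [0, 0, 0]

```text
t: 13.5
eef_pos: [0.5167, 0.0693, 0.081]
eef_rot: [[-0.864, 0.504, 0.001], [0.504, 0.864, 0.001], [-0.001, 0.002, -1.0]]
force: [0.6, 1.7, 4.1]
opening: 0.0256
```

```bash
cat > st.py <<'E'
from h import *
s=state(); print(np.round(np.r_[s["t"],s["force"],s["torque"],s["eef_pos"]],4)); print(np.round(np.array(s["eef_rot"])[:,2],4),np.round(np.array(s["eef_rot"])[2],4))
E
python3 st.py
```

```text
[ 1.3500e+01  6.3570e-01  1.6999e+00  4.1101e+00  3.8720e-01 -1.1360e-01
  8.2000e-03  5.1670e-01  6.9300e-02  8.1000e-02]
[ 0.0013  0.001  -1.    ] [-6.0e-04  1.5e-03 -1.0e+00]
```

Call:
servo_tool:
  hand: [0.02, 0.02, 0.02, 0.02]
  slide:
    - [0, 0, 0.0005]
    - [0, 0, 0.001]
    - [0, 0, 0.0015]
    - [0, 0, 0.0015]
  angular:
    - [0, 0, 0]
    - [0, 0, 0]
    - [0, 0, 0]
    - [0, 0, 0]

```text
t: 13.9
eef_pos: [0.5167, 0.0693, 0.0794]
eef_rot: [[-0.864, 0.504, 0.001], [0.504, 0.864, 0.001], [-0.001, 0.002, -1.0]]
force: [-0.0, 1.4, 2.4]
opening: 0.0254
```

```bash
python3 st.py
```

```text
[ 1.3900e+01 -5.8000e-03  1.4372e+00  2.3625e+00  2.8290e-01 -1.0820e-01
  8.4000e-03  5.1670e-01  6.9300e-02  7.9400e-02]
[ 0.0013  0.0011 -1.    ] [-6.0e-04  1.5e-03 -1.0e+00]
```

Call:
servo_tool:
  hand: [0.02, 0.02, 0.02, 0.02]
  slide:
    - [0.0001, 0.0002, 0.0005]
    - [0.0001, 0.0002, 0.001]
    - [0.0001, 0.0002, 0.0015]
    - [0.0001, 0.0002, 0.0015]
  angular:
    - [0, 0, 0]
    - [0, 0, 0]
    - [0, 0, 0]
    - [0, 0, 0]

```text
t: 14.3
eef_pos: [0.5167, 0.0694, 0.0778]
eef_rot: [[-0.864, 0.504, 0.001], [0.504, 0.864, 0.001], [-0.001, 0.001, -1.0]]
force: [0.1, 0.1, 2.7]
opening: 0.0254
```

```bash
python3 st.py
```

```text
[ 1.4300e+01  5.5700e-02  1.4670e-01  2.6601e+00 -1.5900e-02 -5.8600e-02
 -4.9000e-03  5.1670e-01  6.9400e-02  7.7800e-02]
[ 1.2e-03  8.0e-04 -1.0e+00] [-7.0e-04  1.3e-03 -1.0e+00]
```

Lateral force is now zero. Continue feeling down.

Call:
servo_tool:
  hand: [0.02, 0.02, 0.02]
  slide:
    - [0, 0, 0.0004]
    - [0, 0, 0.0008]
    - [0, 0, 0.0012]
  angular:
    - [0, 0, 0]
    - [0, 0, 0]
    - [0, 0, 0]

```text
t: 14.6
eef_pos: [0.5167, 0.0694, 0.0766]
eef_rot: [[-0.864, 0.504, 0.001], [0.504, 0.864, 0.001], [-0.001, 0.001, -1.0]]
force: [-0.0, 0.3, 5.0]
opening: 0.0252
```

Call:
servo_tool:
  hand: [0.02, 0.02, 0.02]
  slide:
    - [0, 0, 0.0004]
    - [0, 0, 0.0008]
    - [0, 0, 0.0008]
  angular:
    - [0, 0, 0]
    - [0, 0, 0]
    - [0, 0, 0]

```text
t: 14.9
eef_pos: [0.5167, 0.0694, 0.0758]
eef_rot: [[-0.864, 0.504, 0.001], [0.504, 0.864, 0.001], [-0.001, 0.001, -1.0]]
force: [0.3, -0.4, 4.3]
opening: 0.0254
```

```bash
python3 st.py
```

```text
[ 1.4900e+01  3.1650e-01 -4.1760e-01  4.2522e+00  8.6000e-02 -7.3000e-03
 -2.3000e-03  5.1670e-01  6.9400e-02  7.5800e-02]
[ 1.2e-03  7.0e-04 -1.0e+00] [-7.0e-04  1.3e-03 -1.0e+00]
```

Call:
servo_tool:
  hand: [0.02, 0.02, 0.02]
  slide:
    - [0, 0, 0.0004]
    - [0, 0, 0.0008]
    - [0, 0, 0.0008]
  angular:
    - [0, 0, 0]
    - [0, 0, 0]
    - [0, 0, 0]

```text
t: 15.2
eef_pos: [0.5166, 0.0694, 0.0749]
eef_rot: [[-0.864, 0.504, 0.001], [0.504, 0.864, 0.001], [-0.001, 0.001, -1.0]]
force: [-0.2, -0.4, 3.7]
opening: 0.0257
```

```bash
python3 st.py
```

```text
[ 1.5200e+01 -1.5090e-01 -3.5080e-01  3.7117e+00  4.8900e-02 -4.2000e-03
 -6.1300e-02  5.1660e-01  6.9400e-02  7.4900e-02]
[ 1.1e-03  7.0e-04 -1.0e+00] [-6.0e-04  1.2e-03 -1.0e+00]
```

Call:
servo_tool:
  hand: [0.02, 0.02, 0.02]
  slide:
    - [0, 0, 0.0004]
    - [0, 0, 0.0008]
    - [0, 0, 0.0008]
  angular:
    - [0, 0, 0]
    - [0, 0, 0]
    - [0, 0, 0]

```text
t: 15.5
eef_pos: [0.5167, 0.0694, 0.0741]
eef_rot: [[-0.864, 0.504, 0.001], [0.504, 0.864, 0.001], [-0.001, 0.001, -1.0]]
force: [-0.4, 0.2, 4.7]
opening: 0.0255
```

```bash
python3 st.py
```

```text
[15.5    -0.4482  0.1894  4.6778  0.0614  0.0193 -0.0609  0.5167  0.0694
  0.0741]
[ 1.2e-03  7.0e-04 -1.0e+00] [-7.0e-04  1.2e-03 -1.0e+00]
```

Call:
servo_tool:
  hand: [0.02, 0.02, 0.02]
  slide:
    - [0, 0, 0.0004]
    - [0, 0, 0.0008]
    - [0, 0, 0.0008]
  angular:
    - [0, 0, 0]
    - [0, 0, 0]
    - [0, 0, 0]

```text
t: 15.8
eef_pos: [0.5167, 0.0694, 0.0733]
eef_rot: [[-0.864, 0.504, 0.001], [0.504, 0.864, 0.001], [-0.001, 0.001, -1.0]]
force: [-0.1, 0.4, 6.0]
opening: 0.0252
```

```bash
python3 st.py
```

```text
[ 1.580e+01 -8.810e-02  3.540e-01  6.040e+00  3.440e-02 -9.600e-03
 -5.020e-02  5.167e-01  6.940e-02  7.330e-02]
[ 1.3e-03  7.0e-04 -1.0e+00] [-8.0e-04  1.2e-03 -1.0e+00]
```

Call:
servo_tool:
  hand: [0.02, 0.02, 0.02]
  slide:
    - [0, 0, 0.0004]
    - [0, 0, 0.0008]
    - [0, 0, 0.0008]
  angular:
    - [0, 0, 0]
    - [0, 0, 0]
    - [0, 0, 0]

```text
t: 16.1
eef_pos: [0.5167, 0.0694, 0.0725]
eef_rot: [[-0.864, 0.504, 0.001], [0.504, 0.864, 0.001], [-0.001, 0.001, -1.0]]
force: [-0.1, -0.0, 4.7]
opening: 0.0248
```

```bash
python3 st.py
```

```text
[ 1.6100e+01 -1.1090e-01 -3.9000e-03  4.7072e+00  7.3400e-02  4.8400e-02
 -3.7000e-03  5.1670e-01  6.9400e-02  7.2500e-02]
[ 1.3e-03  7.0e-04 -1.0e+00] [-7.0e-04  1.2e-03 -1.0e+00]
```

Call:
servo_tool:
  hand: [0.02, 0.02, 0.02]
  slide:
    - [0, 0, 0.0004]
    - [0, 0, 0.0008]
    - [0, 0, 0.0008]
  angular:
    - [0, 0, 0]
    - [0, 0, 0]
    - [0, 0, 0]

```text
t: 16.4
eef_pos: [0.5167, 0.0694, 0.0716]
eef_rot: [[-0.864, 0.504, 0.001], [0.504, 0.864, 0.001], [-0.001, 0.001, -1.0]]
force: [0.3, 0.2, 4.8]
opening: 0.0251
```

```bash
python3 st.py
```

```text
[16.4     0.3473  0.1615  4.8251  0.0354  0.0505 -0.0849  0.5167  0.0694
  0.0716]
[ 1.2e-03  7.0e-04 -1.0e+00] [-7.0e-04  1.2e-03 -1.0e+00]
```

Call:
servo_tool:
  hand: [0.02, 0.02, 0.02]
  slide:
    - [0, 0, 0.0004]
    - [0, 0, 0.0008]
    - [0, 0, 0.0008]
  angular:
    - [0, 0, 0]
    - [0, 0, 0]
    - [0, 0, 0]

```text
t: 16.7
eef_pos: [0.5167, 0.0694, 0.0708]
eef_rot: [[-0.864, 0.504, 0.001], [0.504, 0.864, 0.001], [-0.001, 0.001, -1.0]]
force: [-0.7, 0.8, 5.4]
opening: 0.0252
```

```bash
python3 st.py;  python3 - <<'E'
from h import *
for n in ("wrist","scene"):
    c=capture(n); cv2.imwrite(f"pics/{n}9.png",c["frame"][:,:,::-1])
a=cv2.imread("pics/wrist9.png")[130:330,180:380]; b=cv2.imread("pics/scene9.png")[200:320,180:300]
cv2.imwrite("pics/z9.png",np.hstack([cv2.resize(a,(400,400)),cv2.resize(b,(400,400))]))
E
```

```text
[16.7    -0.657   0.7665  5.4365  0.0511  0.0719 -0.0228  0.5167  0.0694
  0.0708]
[ 1.2e-03  7.0e-04 -1.0e+00] [-7.0e-04  1.2e-03 -1.0e+00]
```

View pics/z9.png

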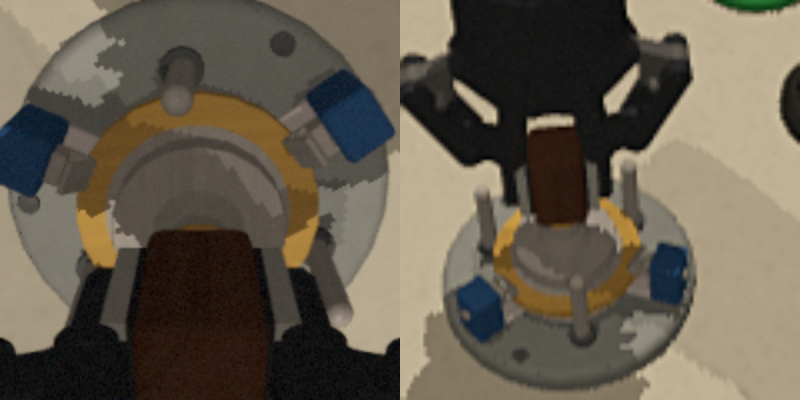

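Call:
servo_tool:
  hand: [0.02, 0.02]
  slide:
    - [0, 0, 0.0003]
    - [0, 0, 0.0006]
  angular:
    - [0, 0, 0]
    - [0, 0, 0]

```text
t: 17.0
eef_pos: [0.5167, 0.0694, 0.0703]
eef_rot: [[-0.864, 0.504, 0.001], [0.504, 0.864, 0.001], [-0.001, 0.001, -1.0]]
force: [0.4, -0.3, 5.4]
opening: 0.0254
```

```bash
python3 st.py
```

```text
[17.      0.391  -0.2806  5.3885  0.0331  0.0621  0.0172  0.5167  0.0694
  0.0703]
[ 1.2e-03  7.0e-04 -1.0e+00] [-7.0e-04  1.2e-03 -1.0e+00]
```

Call:
servo_tool:
  hand: [0.02, 0.02]
  slide:
    - [0, 0, 0.0003]
    - [0, 0, 0.0006]
  angular:
    - [0, 0, 0]
    - [0, 0, 0]

```text
t: 17.2
eef_pos: [0.5168, 0.0694, 0.0699]
eef_rot: [[-0.864, 0.504, 0.001], [0.504, 0.864, 0.001], [-0.001, 0.001, -1.0]]
force: [-1.6, 0.1, 8.6]
opening: 0.0254
```

```bash
python3 st.py
```

```text
[17.2    -1.5572  0.0759  8.6223  0.0337  0.2882  0.0661  0.5168  0.0694
  0.0699]
[ 1.4e-03  7.0e-04 -1.0e+00] [-9.0e-04  1.4e-03 -1.0e+00]
```

Call:
servo_tool:
  hand: [0.02, 0.02]
  slide:
    - [0, 0, 0.0003]
    - [0, 0, 0.0004]
  angular:
    - [0, 0, 0]
    - [0, 0, 0]

```text
t: 17.4
eef_pos: [0.5168, 0.0694, 0.0699]
eef_rot: [[-0.864, 0.504, 0.002], [0.504, 0.864, 0.001], [-0.001, 0.001, -1.0]]
force: [-1.3, 0.3, 8.3]
opening: 0.0255
```

```bash
python3 st.py
```

```text
[ 1.7400e+01 -1.2881e+00  2.8110e-01  8.3108e+00  2.5000e-02  3.9670e-01
 -5.7000e-03  5.1680e-01  6.9400e-02  6.9900e-02]
[ 1.5e-03  7.0e-04 -1.0e+00] [-0.001   0.0014 -1.    ]
```

Call:
servo_tool:
  hand: [0.02, 0.02]
  slide:
    - [0.0002, -0.0001, 0.0004]
    - [0.0002, -0.0001, 0.0006]
  angular:
    - [0, 0, 0]
    - [0, 0, 0]

```text
t: 17.6
eef_pos: [0.5168, 0.0694, 0.0698]
eef_rot: [[-0.864, 0.504, 0.002], [0.504, 0.864, 0.001], [-0.001, 0.002, -1.0]]
force: [-1.1, 0.3, 11.1]
opening: 0.0249
```

```bash
python3 st.py
```

```text
[ 1.76000e+01 -1.12730e+00  3.16000e-01  1.10813e+01 -1.82000e-02
  4.42800e-01  8.10000e-03  5.16800e-01  6.94000e-02  6.98000e-02]
[ 2.1e-03  7.0e-04 -1.0e+00] [-0.0014  0.0017 -1.    ]
```

Call:
servo_tool:
  hand: [0.02, 0.02, 0.02]
  slide:
    - [0, 0, 0.0006]
    - [0, 0, 0.0008]
    - [0, 0, 0.0008]
  angular:
    - [0.1, 0.08, 0]
    - [0.1, 0.08, 0]
    - [0.1, 0.08, 0]

```text
t: 17.9
eef_pos: [0.5169, 0.0694, 0.0697]
eef_rot: [[-0.864, 0.504, 0.0], [0.504, 0.864, -0.0], [-0.0, 0.0, -1.0]]
force: [-1.8, -0.4, 11.9]
opening: 0.0252
```

```bash
python3 st.py
```

```text
[ 1.79000e+01 -1.81300e+00 -3.54200e-01  1.19441e+01 -1.56000e-02
  6.20200e-01  3.43000e-02  5.16900e-01  6.94000e-02  6.97000e-02]
[ 3.e-04 -0.e+00 -1.e+00] [-3.e-04  1.e-04 -1.e+00]
```

```bash
python3 - <<'E'
from h import *
fs=[]
for n in ("wrist","scene","top"):
    c=capture(n); cv2.imwrite(f"pics/{n}10.png",c["frame"][:,:,::-1]); s=state(); fs.append(np.r_[s["force"],s["torque"]])
print(np.round(fs,2))
a=cv2.imread("pics/wrist10.png")[130:330,180:380]; b=cv2.imread("pics/scene10.png")[220:320,185:285]
cv2.imwrite("pics/z10.png",np.hstack([cv2.resize(a,(400,400),interpolation=cv2.INTER_CUBIC),cv2.resize(b,(400,400),interpolation=cv2.INTER_CUBIC)]))
E
```

```text
[[-2.560e+00 -7.900e-01  1.204e+01 -5.000e-02  5.900e-01  0.000e+00]
 [-2.400e+00 -1.000e-02  1.155e+01 -3.000e-02  6.000e-01  5.000e-02]
 [-2.590e+00 -1.100e-01  1.156e+01  3.000e-02  6.300e-01 -1.000e-02]]
```

View pics/z10.png

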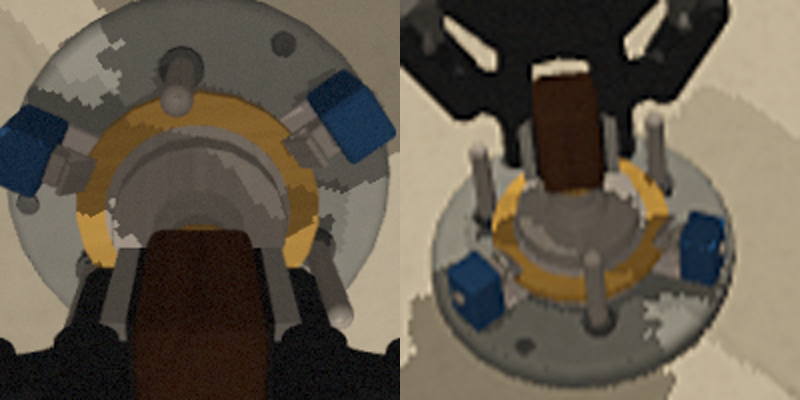

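Call:
servo_tool:
  hand: [0.02, 0.02, 0.02, 0.02]
  slide:
    - [0.0002, -0.0001, 0.0006]
    - [0.0004, -0.0002, 0.0009]
    - [0.0004, -0.0002, 0.0011]
    - [0.0004, -0.0002, 0.0011]
  angular:
    - [0, 0, 0]
    - [0, 0, 0]
    - [0, 0, 0]
    - [0, 0, 0]

```text
t: 18.45
eef_pos: [0.5168, 0.0694, 0.0696]
eef_rot: [[-0.864, 0.504, 0.001], [0.504, 0.864, -0.0], [-0.001, 0.001, -1.0]]
force: [-2.1, -0.7, 12.7]
opening: 0.0257
```

```bash
python3 st.py
```

```text
[18.45   -2.0549 -0.7381 12.6832 -0.0558  0.6614 -0.0188  0.5168  0.0694
  0.0696]
[ 0.0014 -0.     -1.    ] [-1.2e-03  7.0e-04 -1.0e+00]
```

Call:
servo_tool:
  hand: [0.02, 0.02, 0.02, 0.02]
  slide:
    - [0.0002, -0.0001, 0.0008]
    - [0.0004, -0.0002, 0.0012]
    - [0.0004, -0.0002, 0.0014]
    - [0.0004, -0.0002, 0.0014]
  angular:
    - [0.04, 0.07, 0]
    - [0.04, 0.07, 0]
    - [0.04, 0.07, 0]
    - [0.04, 0.07, 0]

```text
t: 18.85
eef_pos: [0.5169, 0.0694, 0.0696]
eef_rot: [[-0.864, 0.504, 0.001], [0.504, 0.864, -0.0], [-0.001, 0.001, -1.0]]
force: [-2.8, -0.8, 16.2]
opening: 0.0253
```

```bash
python3 st.py
```

```text
[18.85   -2.7639 -0.7583 16.2084 -0.1705  0.857   0.049   0.5169  0.0694
  0.0696]
[ 1.3e-03 -1.0e-04 -1.0e+00] [-1.1e-03  6.0e-04 -1.0e+00]
```

Call:
servo_tool:
  hand: [0.02, 0.02, 0.02, 0.02, 0.02, 0.02, 0.02]
  slide:
    - [0, 0, -0.0005]
    - [0, 0, -0.001]
    - [0, 0, -0.002]
    - [0, 0, -0.003]
    - [0, 0, -0.004]
    - [0, 0, -0.005]
    - [0, 0, -0.005]
  angular:
    - [0.04, 0.07, 0]
    - [0.04, 0.07, 0]
    - [0.04, 0.07, 0]
    - [0.04, 0.07, 0]
    - [0.04, 0.07, 0]
    - [0.04, 0.07, 0]
    - [0.04, 0.07, 0]

```text
t: 19.55
eef_pos: [0.5162, 0.0693, 0.074]
eef_rot: [[-0.864, 0.504, -0.001], [0.504, 0.864, -0.0], [0.001, -0.001, -1.0]]
force: [0.3, 0.6, -3.8]
opening: 0.0253
```

```bash
python3 st.py; python3 - <<'E'
from h import *
for n in ("wrist","scene","top"):
    c=capture(n); cv2.imwrite(f"pics/{n}11.png",c["frame"][:,:,::-1]); s=state(); print(np.round(s["force"],1))
a=cv2.imread("pics/wrist11.png")[130:330,180:380]; b=cv2.imread("pics/scene11.png")[220:320,185:285]
cv2.imwrite("pics/z11.png",np.hstack([cv2.resize(a,(400,400),interpolation=cv2.INTER_CUBIC),cv2.resize(b,(400,400),interpolation=cv2.INTER_CUBIC)]))
E
```

```text
[ 1.9550e+01  3.0370e-01  5.7520e-01 -3.7908e+00 -1.1700e-02  5.8000e-03
  5.0000e-03  5.1620e-01  6.9300e-02  7.4000e-02]
[-1.4e-03 -3.0e-04 -1.0e+00] [ 0.0011 -0.001  -1.    ]
[ 0.4  0.2 -2.6]
[-0.6  0.2 -2.9]
[-0.3 -0.2 -3. ]
```

View pics/z11.png

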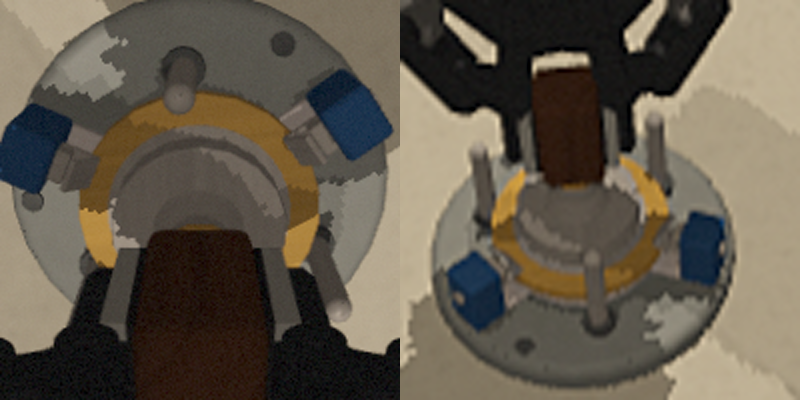

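Call:
servo_tool:
  hand: [0.02, 0.02, 0.02, 0.02, 0.02, 0.02, 0.02, 0.02, 0.02, 0.02, 0.02, 0.02, 0.02]
  slide:
    - [0, 0, -0.003]
    - [0, 0, -0.008]
    - [0, 0, -0.014]
    - [0, 0, -0.02]
    - [0, 0, -0.028]
    - [0, 0, -0.036]
    - [0, 0, -0.044]
    - [0, 0, -0.052]
    - [0, 0, -0.06]
    - [0, 0, -0.067]
    - [0, 0, -0.072]
    - [0, 0, -0.072]
    - [0, 0, -0.072]
  angular:
    - [0, 0, 0]
    - [0, 0, 0]
    - [0, 0, 0]
    - [0, 0, 0]
    - [0, 0, 0]
    - [0, 0, 0]
    - [0, 0, 0]
    - [0, 0, 0]
    - [0, 0, 0]
    - [0, 0, 0]
    - [0, 0, 0]
    - [0, 0, 0]
    - [0, 0, 0]

```text
t: 21.0
eef_pos: [0.5166, 0.0693, 0.1462]
eef_rot: [[-0.864, 0.504, -0.001], [0.504, 0.864, -0.0], [0.001, -0.001, -1.0]]
force: [-0.1, 0.1, -2.6]
opening: 0.0254
```

```bash
python3 st.py; python3 - <<'E'
from h import *
for n in ("wrist","scene","top"):
    c=capture(n); cv2.imwrite(f"pics/{n}12.png",c["frame"][:,:,::-1]); s=state(); print(np.round(s["force"],1))
a=cv2.imread("pics/wrist12.png")[130:330,180:380]; b=cv2.imread("pics/scene12.png")[220:320,185:285]
cv2.imwrite("pics/z12.png",np.hstack([cv2.resize(a,(400,400),interpolation=cv2.INTER_CUBIC),cv2.resize(b,(400,400),interpolation=cv2.INTER_CUBIC)]))
E
python3 mv.py 0.521 -0.1283 0.146 59.8
```

```text
[ 2.1000e+01 -1.0380e-01  6.2200e-02 -2.5716e+00  2.0300e-02  1.7800e-02
 -4.3000e-03  5.1660e-01  6.9300e-02  1.4620e-01]
[-8.e-04 -2.e-04 -1.e+00] [ 6.e-04 -6.e-04 -1.e+00]
[-0.4  0.2 -3. ]
[-0.5  0.  -3.1]
[-0.4 -1.2 -2.7]
slide [-1.036e-01 -1.683e-01 -1.000e-04] turn [-0.06 -0.07 -0.05]
```

View pics/z12.png

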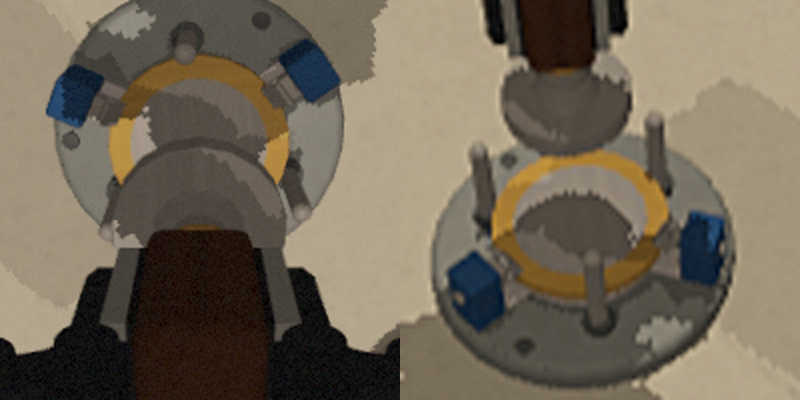

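Call:
servo_tool:
  hand: [0.02, 0.02, 0.02, 0.02, 0.02, 0.02, 0.02, 0.02, 0.02, 0.02, 0.02, 0.02, 0.02, 0.02, 0.02, 0.02, 0.02, 0.02]
  slide:
    - [-0.003, -0.005, 0]
    - [-0.01, -0.016, 0]
    - [-0.018, -0.03, 0]
    - [-0.026, -0.043, 0]
    - [-0.034, -0.056, 0]
    - [-0.042, -0.069, 0]
    - [-0.05, -0.082, 0]
    - [-0.058, -0.095, 0]
    - [-0.066, -0.108, 0]
    - [-0.074, -0.121, 0]
    - [-0.082, -0.134, 0]
    - [-0.09, -0.147, 0]
    - [-0.096, -0.157, 0]
    - [-0.1, -0.164, 0]
    - [-0.102, -0.168, 0]
    - [-0.1036, -0.1683, 0]
    - [-0.1036, -0.1683, 0]
    - [-0.1036, -0.1683, 0]
  angular:
    - [-0.06, -0.07, 0]
    - [-0.06, -0.07, 0]
    - [-0.06, -0.07, 0]
    - [-0.06, -0.07, 0]
    - [-0.06, -0.07, 0]
    - [-0.06, -0.07, 0]
    - [-0.06, -0.07, 0]
    - [-0.06, -0.07, 0]
    - [-0.06, -0.07, 0]
    - [-0.06, -0.07, 0]
    - [-0.06, -0.07, 0]
    - [-0.06, -0.07, 0]
    - [-0.06, -0.07, 0]
    - [-0.06, -0.07, 0]
    - [-0.06, -0.07, 0]
    - [-0.06, -0.07, 0]
    - [-0.06, -0.07, 0]
    - [-0.06, -0.07, 0]

```text
t: 22.95
eef_pos: [0.521, -0.1278, 0.1458]
eef_rot: [[-0.864, 0.503, -0.0], [0.503, 0.864, 0.0], [0.0, 0.0, -1.0]]
force: [-0.4, -0.4, -3.6]
opening: 0.0254
```

```bash
python3 st.py; python3 mv.py 0.521 -0.1283 0.052 59.8; python3 - <<'E'
from h import *
for n in ("wrist","top"):
    c=capture(n); cv2.imwrite(f"pics/{n}13.png",c["frame"][:,:,::-1])
    if n=="top":
        hsv=cv2.cvtColor(c["frame"],cv2.COLOR_RGB2HSV); y=cv2.inRange(hsv,(16,120,60),(33,255,255)); z=np.zeros_like(y); z[195:275,165:245]=y[195:275,165:245]
        cs,_=cv2.findContours(z,cv2.RETR_EXTERNAL,cv2.CHAIN_APPROX_NONE); h=cv2.convexHull(max(cs,key=cv2.contourArea)); print(cv2.fitEllipse(h))
        for q in (.0555,.0305): print(q,fitc([onz(c,u,v,q)[:2] for u,v in h[:,0]]))
a=cv2.imread("pics/wrist13.png")[130:330,180:380]; b=cv2.imread("pics/top13.png")[190:280,160:250]
cv2.imwrite("pics/z13.png",np.hstack([cv2.resize(a,(400,400),interpolation=cv2.INTER_CUBIC),cv2.resize(b,(400,400),interpolation=cv2.INTER_CUBIC)]))
E
```

```text
[ 2.2950e+01 -3.5890e-01 -4.1840e-01 -3.5918e+00 -2.2900e-02  7.4000e-03
 -6.7000e-03  5.2100e-01 -1.2780e-01  1.4580e-01]
[-1.e-04  3.e-04 -1.e+00] [ 2.e-04  2.e-04 -1.e+00]
slide [-0.0003 -0.0004  0.0938] turn [ 0.01 -0.01 -0.01]
((204.0857696533203, 234.13803100585938), (37.87053680419922, 38.46955490112305), 70.81603240966797)
0.0555 (array([0.51218739, 0.06469434]), np.float64(0.03723302958970531), 21)
0.0305 (array([0.51611789, 0.06787954]), np.float64(0.03812852507427839), 21)
```

View pics/z13.png

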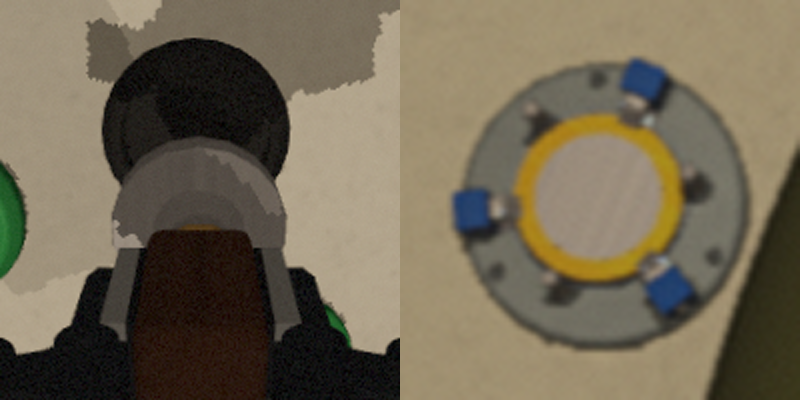

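Call:
servo_tool:
  hand: [0.02, 0.02, 0.02, 0.02, 0.02, 0.02, 0.02, 0.02, 0.02, 0.02, 0.02, 0.02, 0.02, 0.02, 0.02]
  slide:
    - [-0.0003, -0.0004, 0.003]
    - [-0.0003, -0.0004, 0.01]
    - [-0.0003, -0.0004, 0.018]
    - [-0.0003, -0.0004, 0.026]
    - [-0.0003, -0.0004, 0.034]
    - [-0.0003, -0.0004, 0.042]
    - [-0.0003, -0.0004, 0.05]
    - [-0.0003, -0.0004, 0.058]
    - [-0.0003, -0.0004, 0.066]
    - [-0.0003, -0.0004, 0.074]
    - [-0.0003, -0.0004, 0.082]
    - [-0.0003, -0.0004, 0.088]
    - [-0.0003, -0.0004, 0.092]
    - [-0.0003, -0.0004, 0.094]
    - [-0.0003, -0.0004, 0.094]
  angular:
    - [0, 0, 0]
    - [0, 0, 0]
    - [0, 0, 0]
    - [0, 0, 0]
    - [0, 0, 0]
    - [0, 0, 0]
    - [0, 0, 0]
    - [0, 0, 0]
    - [0, 0, 0]
    - [0, 0, 0]
    - [0, 0, 0]
    - [0, 0, 0]
    - [0, 0, 0]
    - [0, 0, 0]
    - [0, 0, 0]

```text
t: 24.55
eef_pos: [0.5209, -0.1283, 0.0516]
eef_rot: [[-0.864, 0.503, -0.0], [0.503, 0.864, 0.0], [0.0, -0.0, -1.0]]
force: [-0.5, 0.2, -3.9]
opening: 0.0253
```

Call:
servo_tool:
  hand: [0.02, 0.02, 0.02, 0.02, 0.02, 0.02, 0.02]
  slide:
    - [0, 0, 0.0007]
    - [0, 0, 0.0014]
    - [0, 0, 0.0021]
    - [0, 0, 0.0028]
    - [0, 0, 0.0035]
    - [0, 0, 0.004]
    - [0, 0, 0.004]
  angular:
    - [0, 0, 0]
    - [0, 0, 0]
    - [0, 0, 0]
    - [0, 0, 0]
    - [0, 0, 0]
    - [0, 0, 0]
    - [0, 0, 0]

```text
t: 25.25
eef_pos: [0.5209, -0.1283, 0.0476]
eef_rot: [[-0.864, 0.503, -0.0], [0.503, 0.864, 0.0], [0.001, -0.0, -1.0]]
force: [0.9, -0.1, -3.8]
opening: 0.0258
```

```bash
python3 st.py; python3 - <<'E'
from h import *
for n in ("wrist","scene"):
    c=capture(n); cv2.imwrite(f"pics/{n}14.png",c["frame"][:,:,::-1])
a=cv2.imread("pics/wrist14.png")[130:330,180:380]; b=cv2.imread("pics/scene14.png")[160:260,270:370]
cv2.imwrite("pics/z14.png",np.hstack([cv2.resize(a,(400,400),interpolation=cv2.INTER_CUBIC),cv2.resize(b,(400,400),interpolation=cv2.INTER_CUBIC)]))
E
```

```text
[ 2.5250e+01  8.5230e-01 -9.8700e-02 -3.7618e+00  1.9000e-03  4.4300e-02
  2.8100e-02  5.2090e-01 -1.2830e-01  4.7600e-02]
[-5.e-04  2.e-04 -1.e+00] [ 5.e-04 -0.e+00 -1.e+00]
```

View pics/z14.png

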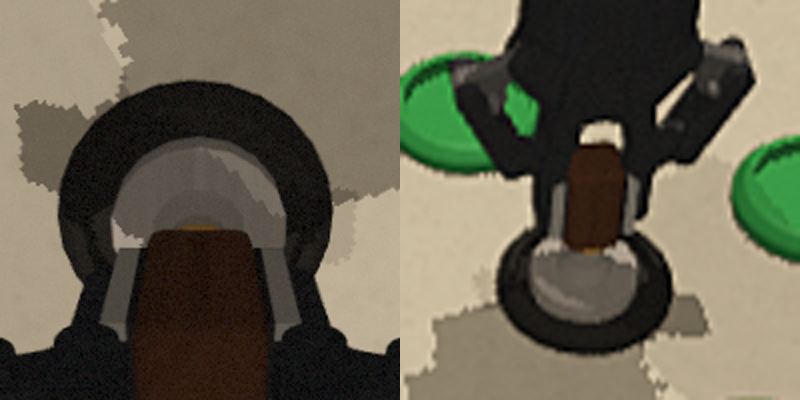

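Foot is in the well, just above the floor. Feel for the contact.

Call:
servo_tool:
  hand: [0.02, 0.02, 0.02, 0.02]
  slide:
    - [0, 0, 0.0003]
    - [0, 0, 0.0006]
    - [0, 0, 0.0009]
    - [0, 0, 0.0009]
  angular:
    - [0, 0, 0]
    - [0, 0, 0]
    - [0, 0, 0]
    - [0, 0, 0]

```text
t: 25.75
eef_pos: [0.521, -0.1283, 0.0468]
eef_rot: [[-0.864, 0.503, -0.0], [0.503, 0.864, 0.0], [0.0, 0.0, -1.0]]
force: [-0.2, 0.3, -2.2]
opening: 0.0253
```

```bash
python3 st.py
```

```text
[ 2.5750e+01 -1.8860e-01  3.0630e-01 -2.1681e+00  8.5000e-03 -5.2800e-02
 -3.6400e-02  5.2100e-01 -1.2830e-01  4.6800e-02]
[-3.e-04  2.e-04 -1.e+00] [ 4.e-04  0.e+00 -1.e+00]
```

Call:
servo_tool:
  hand: [0.02, 0.02, 0.02]
  slide:
    - [0, 0, 0.0003]
    - [0, 0, 0.0005]
    - [0, 0, 0.0005]
  angular:
    - [0, 0, 0]
    - [0, 0, 0]
    - [0, 0, 0]

```text
t: 26.05
eef_pos: [0.521, -0.1283, 0.0466]
eef_rot: [[-0.864, 0.503, -0.0], [0.503, 0.864, 0.0], [0.0, 0.0, -1.0]]
force: [-1.7, -0.4, 1.7]
opening: 0.0251
```

```bash
python3 st.py
```

```text
[ 2.6050e+01 -1.7041e+00 -3.8660e-01  1.6575e+00  8.7100e-02  3.0900e-01
  9.2000e-03  5.2100e-01 -1.2830e-01  4.6600e-02]
[-1.e-04  2.e-04 -1.e+00] [ 2.e-04  1.e-04 -1.e+00]
```

Call:
servo_tool:
  hand: [0.028, 0.032, 0.038, 0.045, 0.052, 0.06, 0.06]
  slide:
    - [0, 0, 0]
    - [0, 0, 0]
    - [0, 0, 0]
    - [0, 0, 0]
    - [0, 0, 0]
    - [0, 0, 0]
    - [0, 0, 0]
  angular:
    - [0, 0, 0]
    - [0, 0, 0]
    - [0, 0, 0]
    - [0, 0, 0]
    - [0, 0, 0]
    - [0, 0, 0]
    - [0, 0, 0]

```text
t: 26.75
eef_pos: [0.521, -0.1283, 0.0465]
eef_rot: [[-0.864, 0.503, -0.0], [0.503, 0.864, 0.0], [0.0, 0.0, -1.0]]
force: [0.1, -0.5, 0.1]
opening: 0.0602
```

Call:
servo_tool:
  hand: [0.06, 0.06, 0.06, 0.06, 0.06, 0.06, 0.06, 0.06, 0.06, 0.06, 0.06, 0.06]
  slide:
    - [0, 0, -0.005]
    - [0, 0, -0.012]
    - [0, 0, -0.02]
    - [0, 0, -0.03]
    - [0, 0, -0.042]
    - [0, 0, -0.056]
    - [0, 0, -0.07]
    - [0.0, 0, -0.09]
    - [-0.01, 0, -0.11]
    - [-0.03, 0, -0.14]
    - [-0.05, 0, -0.16]
    - [-0.05, 0, -0.16]
  angular:
    - [0, 0, 0]
    - [0, 0, 0]
    - [0, 0, 0]
    - [0, 0, 0]
    - [0, 0, 0]
    - [0, 0, 0]
    - [0, 0, 0]
    - [0, 0, 0]
    - [0, 0, 0]
    - [0, 0, 0]
    - [0, 0, 0]
    - [0, 0, 0]

```text
t: 27.95
eef_pos: [0.5681, -0.1551, 0.2108]
eef_rot: [[-0.864, 0.504, 0.007], [0.504, 0.864, -0.002], [-0.007, 0.002, -1.0]]
force: [0.7, -0.8, -0.2]
opening: 0.0599
```

```bash
python3 st.py; python3 - <<'E'
from h import *
for n in ("wrist","scene"):
    c=capture(n); cv2.imwrite(f"pics/{n}15.png",c["frame"][:,:,::-1])
E
```

```text
[ 2.795e+01  6.576e-01 -8.485e-01 -1.611e-01 -3.300e-02 -2.160e-02
  1.500e-03  5.681e-01 -1.551e-01  2.108e-01]
[ 0.0073 -0.0021 -1.    ] [-0.0074  0.0019 -1.    ]
```

View pics/wrist15.png

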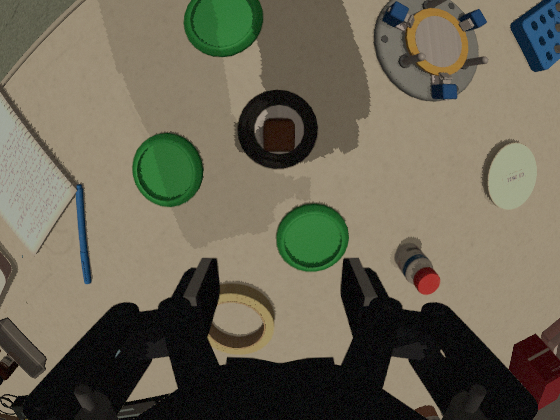

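View pics/scene15.png

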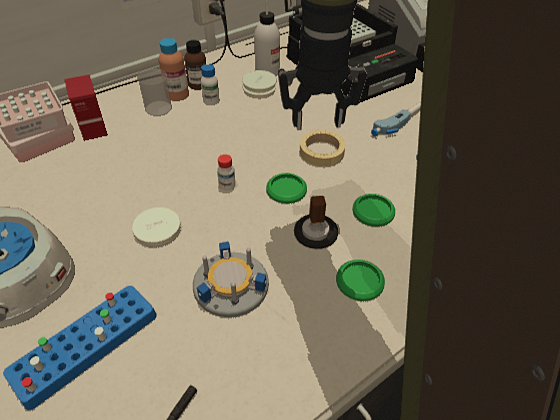

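```bash
python3 - <<'E'
from h import *
c=capture("scene"); f=c["frame"]; cv2.imwrite("pics/z16.png",cv2.resize(f[230:325,180:280,::-1],None,fx=6,fy=6,interpolation=cv2.INTER_CUBIC))
hsv=cv2.cvtColor(f,cv2.COLOR_RGB2HSV); y=cv2.inRange(hsv,(16,120,60),(33,255,255)); z=np.zeros_like(y); z[240:320,190:275]=y[240:320,190:275]
h=cv2.convexHull(np.vstack([k for k in cv2.findContours(z,0,1)[0] if len(k)>8]))[:,0]
for q in (.0555,.0305): print(q,fitc([onz(c,u,v,q)[:2] for u,v in h]))
E
```

```text
0.0555 (array([0.49802414, 0.07822481]), np.float64(0.037091479378802424), 23)
0.0305 (array([0.51445325, 0.06940871]), np.float64(0.038534074791230145), 23)
```

View pics/z16.png

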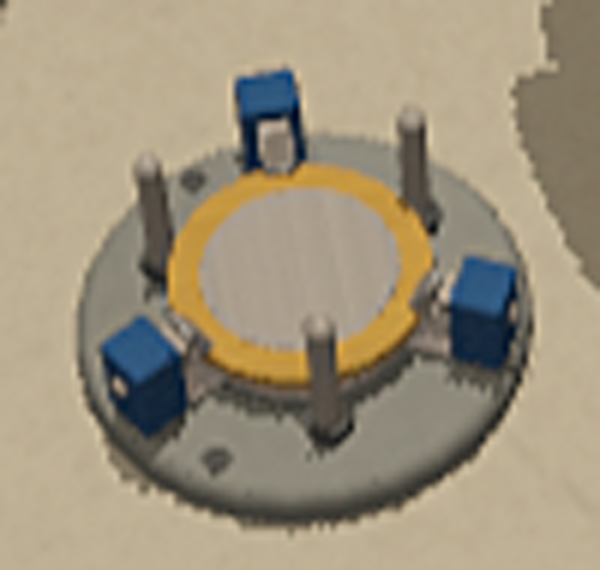

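The scene view shows the plate level and down, with a catch over the rim at each of the three housings. The plate top comes out at about 30 mm height, at the same centre as before.

```bash
python3 -c "
from plant import sign_off; print(sign_off())"
```

```text
the job is handed in; nothing more can be done
None
```

The plate is pressed down and latched on all three catches, and the tamper is standing upright back in its black dish. I handed the job in at about 28 s.

- **Press:** The plate bottomed after about 27 mm of travel, where the force rose from about 8 N to a final push of about 19 N (16.2 N read, plus the tamper's weight of about 3 N). I only read the force at the end of each step. The highest value I saw was within 12–20 N, but it may be off by about 1 N.
- **Latching:** When I lifted, the contact force dropped to zero and the plate stayed down. The overhead and scene views both fit a level plate with its top about 30 mm above the bench, with a catch over the rim at each housing.
- **Return:** The tamper touched the dish floor with about 5 N and was then released. The last views show it upright in the well, with the bottle, petri dish and green dishes where they were.
- **What disagreed:** Side forces of up to about 2.8 N appeared at the bottom of the press. My small sideways corrections did not fully remove them. The camera views also differed by about 2 mm on positions, so I went by the displacement between tamper and plate, which agreed between the wrist and overhead cameras.

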